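# Gauge the conveyor's roller sleeves and close up the spares case

### The arm

A 6-joint arm with a two-finger parallel gripper is mounted at the origin on the work surface. World frame = base frame: x ahead of the robot, y to its left, z up, the work surface at z = 0. Lengths are in m, angles in rad, forces in N, time in s.
With the tool pointing down it reaches from about 0.25 to 0.775 m from the base axis. Payload 4 kg.
Tool frame: the origin (TCP) lies midway between the tips of the shut fingers; the grasp point (between the pads) lies 19 mm behind it; z points along the fingers, y is the line along which they close (so a half turn about z gives the same grasp; the last joint's range is limited). The gripper opens to 85 mm and grips with 20 to 120 N. Pads are 22 mm wide; open, the fingers measure 114 mm over their backs; the gripper's body (76 mm by 85 mm) begins 54 mm behind the grasp point. The pads swing forward as they close: fully open they stand 13 mm farther back than shut.
Start: joints at [-1.256, 0.087, 1.371, -0, 1.684, -0.103], TCP at [0.223, -0.503, 0.231] pointing down, gripper open.
Joint ranges: [-3.1, 3.1], [-0.76, 2.03], [0.27, 2.55], [-1.08, 4.22], [0.17, 2.65], [-2.57, 2.57]. Speed limits (rad/s): [2.79, 2.79, 3.14, 3.14, 3.14, 3.14].

### API

Orientations are given as a rotation vector (axis times angle).
In Python, from plant import ctrl gives the robot as it stands.
- The arm moves only by the tool jog_arm, never from a script. Its argument "moves" is a list of rows, each an object with "offset": the shift along the tool's x, y, z in m, a list of three; "rotation": the turn, a rotation vector about the tool's x, y, z in degrees, a list of three; "claw": the closure, from 0 (fully open) to 1 (shut). A call has 1 to 5 rows; each row is the pose to reach, as a shift and turn from the pose commanded when the call began, along the tool's axes at that moment; what a row does not reach only later rows make up. A row lasts 1/12 s, in which the tool goes at most 41.7 mm and 7.16 degrees, less where a joint would pass 70% of its speed; a pose out of reach is approached as far as the arm can. A call with a gripper value outside its range is refused whole. The fingers move at their own pace and stop on an object; "force" is the grip in N (left out, the last holds). Time passes only in rows, so rows that repeat a pose let the fingers close. It gives the time, the measured TCP pose, the force, the opening and the grip force at its end, in the units of the state.
- ctrl.get_obs(): the state, without advancing time (a new reading comes with each control period).
- ctrl.get_image(name): name is "side" or "top"; returns a dict with "image" (420x560x3 uint8, blue, green, red), "camera_matrix" (3x3 intrinsics, pixels), "cam_to_world" (4x4, takes a point from camera to world coordinates). Camera axes: x right, y up, looking along -z (the intrinsics and any distortion apply to the point x, -y, -z); pixel columns grow to the right and rows downward; lengths in m; the calibration is good to about 2 mm. A picture is of the moment at which its call begins. There is no depth.
- ctrl.close_job(): hands the job in; it is judged then, once.
Trained networks look in a picture, given as the dict that the camera call returned (one of the last four; its "shot" number tells which), for a name from the list of things; names that differ only in an ending like _2 or _b are one class to them, and where a whole thing is asked for, a point or a joint stands for the part that bears it (a point fixed in the world has none). Each returns a list of dicts, best first, with "confidence" (0 to 1); they miss things now and then, are a little off and sometimes report something else, mostly with a low value. They report only what shows in the picture. A call takes as long as a camera call. They do not tell look-alikes from the thing itself.
- ctrl.cut_out(picture, label): "pixels" (420x560 bool, what is visible of it) and "at" ([column, row] in pixels, amid what is visible of it).
The state is a dict: "time_s": time; "joint_positions": joint angles; "dq": joint speeds; "joint_torque": joint torques, N m; "tcp_pos": TCP position; "eef_rot": TCP orientation; "contact_force": force on the tool from outside, world axes, zero at the start; "ft_torque": the same for the moment, N m; "gripper_width": finger opening in m; "grasp_force": force on a finger pad.
Only numpy, scipy, OpenCV 4.12 (cv2) and the standard library are available. Lean on these libraries where they do the work, as an engineer would, in place of code of your own. Each camera call takes 0.05 s, during which the arm holds its last target. There are 200 camera calls.

### The job

Put all the brass roller sleeves for the shoe conveyor on the gauge board, each on a pin of its own, so that all sit there together: a sound one slides right down to the block, a choked one sticks partway. Then stand each sound sleeve upright in a pocket of the blue spares case, one to a pocket, put each choked one into the red scrap tray, and press all three clear covers of the case down, over empty pockets too, until the catches hold them shut. Leave the sneaker, the bottle and the brush where they are.

Things in the scene. Friction and masses are not known exactly. Their poses are not given: they have to be found in the camera images.
- sleeve1: brass roller sleeve, a plain tube standing on end: outside diameter 36, height 34, bore about 16, mass about 100 g; origin at the centre of its underside, z along the tube. Some have a sound bore and some are choked halfway along; they look alike and differ only on the gauge pin, whichever end goes first. May be absent.
- sleeve2: brass roller sleeve, a plain tube standing on end: outside diameter 36, height 34, bore about 16, mass about 100 g; origin at the centre of its underside, z along the tube. Some have a sound bore and some are choked halfway along; they look alike and differ only on the gauge pin, whichever end goes first. May be absent.
- sleeve3: brass roller sleeve, a plain tube standing on end: outside diameter 36, height 34, bore about 16, mass about 100 g; origin at the centre of its underside, z along the tube. Some have a sound bore and some are choked halfway along; they look alike and differ only on the gauge pin, whichever end goes first. May be absent.
- sleeve4: brass roller sleeve, a plain tube standing on end: outside diameter 36, height 34, bore about 16, mass about 100 g; origin at the centre of its underside, z along the tube. Some have a sound bore and some are choked halfway along; they look alike and differ only on the gauge pin, whichever end goes first. May be absent.
- sleeve5: brass roller sleeve, a plain tube standing on end: outside diameter 36, height 34, bore about 16, mass about 100 g; origin at the centre of its underside, z along the tube. Some have a sound bore and some are choked halfway along; they look alike and differ only on the gauge pin, whichever end goes first. May be absent.
- sleeve6: brass roller sleeve, a plain tube standing on end: outside diameter 36, height 34, bore about 16, mass about 100 g; origin at the centre of its underside, z along the tube. Some have a sound bore and some are choked halfway along; they look alike and differ only on the gauge pin, whichever end goes first. May be absent.
- gauge: fixed gauge board: grey block 130 x 130 x 18 high with four upright steel pins, 68 apart in a square; origin at the centre of the block's underside. A sound sleeve slides down until it stands on the block's top (18 above the bench); a choked one hangs on the pin with its underside about 12 above the block's top. Sleeves go on freely (1.75 clearance all round); press no more than a few newtons
- scrap_tray: fixed open red tray for scrap, 110 (its x) x 150 (its y), rim 24 high, walls and floor 4 thick; origin at the centre of its underside
- case: fixed blue spares case, 94 (its x) x 204 (its y); three pockets in a row along its y, each with its own hinged clear cover. Origin at the centre of its underside; its -x side, with the hinges, is the robot's side, its +x side has the catches (orange, posts 50 high at x = 41 to 46). The hinge axes run along its y at x = -36, 43.5 above the bench; below them is a wall up to 40 high
- pocket1 (a point): centre of the floor of pocket 1, 4 above the bench; axes as the case. Inside 44 x 44; x walls and corners rise 22 above the floor, but the y sides are open to 5 above the floor over a 30 wide gap for fingers. Holds one sleeve upright. Pockets are 64 apart, 1 at the case's -y end. Its clear cover: 54 wide, 4 thick, reaching 66 from the hinge axis (72 with white lip); shut, top 45.5 above bench
- pocket2 (a point): centre of the floor of pocket 2, 4 above the bench; axes as the case. Inside 44 x 44; x walls and corners rise 22 above the floor, but the y sides are open to 5 above the floor over a 30 wide gap for fingers. Holds one sleeve upright. Pockets are 64 apart, 1 at the case's -y end. Its clear cover: 54 wide, 4 thick, reaching 66 from the hinge axis (72 with white lip); shut, top 45.5 above bench
- pocket3 (a point): centre of the floor of pocket 3, 4 above the bench; axes as the case. Inside 44 x 44; x walls and corners rise 22 above the floor, but the y sides are open to 5 above the floor over a 30 wide gap for fingers. Holds one sleeve upright. Pockets are 64 apart, 1 at the case's -y end. Its clear cover: 54 wide, 4 thick, reaching 66 from the hinge axis (72 with white lip); shut, top 45.5 above bench
- cover1 (a joint): hinge of the cover of pocket 1, rad: 0 = shut flat, 1.57 = upright; a light spring (about 1 N at the free edge when shut) throws it open to about 1.75, and it yields either way, to 2.4 at most. In the last 9 mm of its travel the free edge snaps under the catch: press with 5 to 15 N at about 50 from the hinge axis; it then stays within 0.02 of 0. Once caught it is not meant to be reopened
- cover2 (a joint): hinge of the cover of pocket 2, rad: 0 = shut flat, 1.57 = upright; a light spring (about 1 N at the free edge when shut) throws it open to about 1.75, and it yields either way, to 2.4 at most. In the last 9 mm of its travel the free edge snaps under the catch: press with 5 to 15 N at about 50 from the hinge axis; it then stays within 0.02 of 0. Once caught it is not meant to be reopened
- cover3 (a joint): hinge of the cover of pocket 3, rad: 0 = shut flat, 1.57 = upright; a light spring (about 1 N at the free edge when shut) throws it open to about 1.75, and it yields either way, to 2.4 at most. In the last 9 mm of its travel the free edge snaps under the catch: press with 5 to 15 N at about 50 from the hinge axis; it then stays within 0.02 of 0. Once caught it is not meant to be reopened
- pin1 (a point): tip of gauge pin 1, 46 above the bench; axes as the gauge board; pin diameter 12.5, standing 28 above the block, its last 6 tapering to 5 diameter
- pin2 (a point): tip of gauge pin 2, 46 above the bench; axes as the gauge board; pin diameter 12.5, standing 28 above the block, its last 6 tapering to 5 diameter
- pin3 (a point): tip of gauge pin 3, 46 above the bench; axes as the gauge board; pin diameter 12.5, standing 28 above the block, its last 6 tapering to 5 diameter
- pin4 (a point): tip of gauge pin 4, 46 above the bench; axes as the gauge board; pin diameter 12.5, standing 28 above the block, its last 6 tapering to 5 diameter
- sneaker: bystander: black and white sneaker, 270 long, origin at the centre of the sole's underside
- cleaner: bystander: white bottle of cleaner, diameter 70, 190 high, origin at the centre of its underside
- brush: bystander: shoe brush lying on the bench, 190 long, origin at the middle of its underside
Things that resemble listed ones, but are neither listed nor needed, are in the scene too. Leave any black or purple look-alike of the sleeve2 alone.

How it is judged:
By the outcome, as a careful person would: the job done as asked, in the order asked, and still so for the second after the job is handed in, with the robot touching nothing.
Of sleeve1, sleeve4, sleeve6 only 2 to 3 are there at a start; the rules pass over those that are not, and their reading is None.
Of sleeve2, sleeve3, sleeve5 only 1 to 1 are there at a start; the rules pass over those that are not, and their reading is None.
At some moment in a run one of sleeve1, sleeve2, sleeve3, sleeve4, sleeve5, sleeve6 may be knocked a few centimetres aside while the robot is not near it.
It also fails if it takes over 210 s, if anything falls off the work surface, if the arm or the gripper's body presses on something with over 40 N, if the wrist force passes 120 N, or if a joint passes its speed limit or range.

## Working session

There is one attempt and no reset: what is moved stays moved. The work goes in short steps, Python scripts to look and compute and a tool call to move; the robot and the scene stay as the last step left them, time stands still between calls to the robot, and variables do not carry over. Pictures are saved under pics/ and viewed, at most 14 in all, crops included, and the job is handed in when it is done.

Besides the shell and the picture viewer there is one more tool, called as a command line: name --argument value ..., lists and objects as JSON in quotes. jog_arm: Moves the arm, as the interface text tells. Its arguments: {"type":"object","properties":{"moves":{"type":"array","items":{"type":"object","properties":{"offset":{"type":"array","items":{"type":"number"}},"rotation":{"type":"array","items":{"type":"number"}},"claw":{"type":"number"}}}},"force":{"type":"number"}},"required":["moves"]}

```bash
ls; mkdir -p pics; python3 - <<'E'
from plant import ctrl
import cv2,numpy as np
for n in ("top","side"):
    p=ctrl.get_image(n); cv2.imwrite(f"pics/{n}0.png",p["image"]); print(n,p["camera_matrix"],p["cam_to_world"],[k for k in p])
print(ctrl.get_obs())
E
```

```text
pics
top [[437.01835479   0.         278.09703223]
 [  0.         437.01835479 208.78502654]
 [  0.           0.           1.        ]] [[-0.02484405  0.98325163 -0.18055196  0.37605627]
 [-0.99967411 -0.02337481  0.01026092 -0.01905476]
 [ 0.0058687   0.18074804  0.98351192  1.29043621]
 [ 0.          0.          0.          1.        ]] ['image', 'camera_matrix', 'cam_to_world', 'shot']
side [[501.59184597   0.         280.13739789]
 [  0.         501.59184597 198.97366202]
 [  0.           0.           1.        ]] [[ 0.8284595   0.26682754 -0.49240017 -0.0944438 ]
 [-0.56001161  0.40483768 -0.72283708 -1.05090929]
 [ 0.0064693   0.87459106  0.48481814  0.76756883]
 [ 0.          0.          0.          1.        ]] ['image', 'camera_matrix', 'cam_to_world', 'shot']
{'time_s': 0.1, 'joint_positions': array([-1.25606276e+00,  8.79085641e-02,  1.37212661e+00, -1.32179477e-05,
        1.68362669e+00, -1.03068171e-01]), 'dq': array([ 0.00169748, -0.00205757, -0.00271692,  0.00035538, -0.00072096,
        0.00025807]), 'joint_torque': array([ 2.82616471e-03, -3.53016186e+01, -3.14217675e+01, -6.93404741e-05,
        7.98382476e-03, -7.56416263e-07]), 'tcp_pos': array([ 0.22302793, -0.50224591,  0.23022926]), 'eef_rot': array([-3.07128162e+00, -6.51089831e-01,  3.63626580e-04]), 'contact_force': array([-0.60568453, -0.59804612, -0.4190933 ]), 'ft_torque': array([ 0.02804958, -0.00236455, -0.03609436]), 'grasp_force': 0.0, 'gripper_width': 0.08547017721374678}
```

View pics/top0.png

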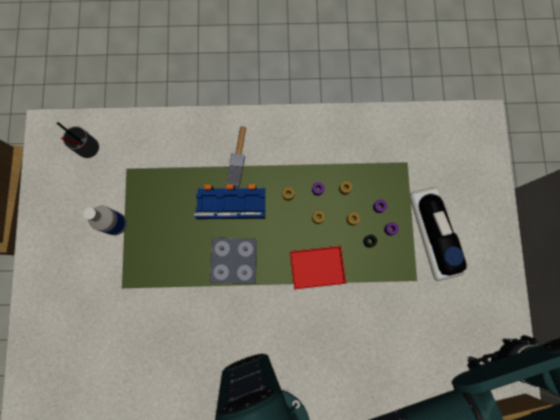

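View pics/side0.png

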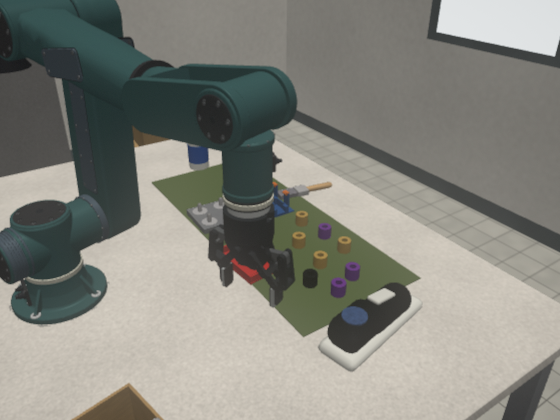

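Top view: brass sleeves at about (288,194), (346,188), (318,217) and (353,219). The purple and black ones are look-alikes. Case is at (231,203), gauge at (234,261), tray at (318,268). The side view shows the arm hiding part of the gauge, tray and case.

```bash
cat > h.py <<'E'
from plant import ctrl
import cv2,numpy as np
from scipy.optimize import least_squares
def proj(p,X):
    X=np.atleast_2d(X); T=p["cam_to_world"]; c=(X-T[:3,3])@T[:3,:3]
    K=p["camera_matrix"]; return np.c_[K[0,0]*c[:,0]/-c[:,2]+K[0,2], K[1,1]*-c[:,1]/-c[:,2]+K[1,2]]
def ray(p,uv):
    K=p["camera_matrix"];T=p["cam_to_world"]
    d=T[:3,:3]@np.array([(uv[0]-K[0,2])/K[0,0],-(uv[1]-K[1,2])/K[1,1],-1]); return T[:3,3],d
def atz(p,uv,z):
    o,d=ray(p,uv); return o+d*(z-o[2])/d[2]
def hullc(pts):
    m=cv2.moments(cv2.convexHull(np.float32(pts))); return np.array([m["m10"],m["m01"]])/m["m00"]
a=np.linspace(0,2*np.pi,40)
CYL=np.array([[.018*np.cos(t),.018*np.sin(t),z] for z in (0,.034) for t in a])
def brass(p,mn=25):
    "centroid of convex hull of each brass blob"
    h=cv2.cvtColor(p["image"],cv2.COLOR_BGR2HSV)
    m=cv2.inRange(h,(10,100,90),(28,255,255))
    n,l,s,c=cv2.connectedComponentsWithStats(m)
    out=[]
    for i in range(1,n):
        if mn<s[i,4]<600:
            q=np.argwhere(l==i)[:,::-1].astype(float)
            q=np.vstack([q+[dx,dy] for dx in(-.5,.5) for dy in(-.5,.5)])
            out.append((hullc(q),s[i,4]))
    return out
def cyl1(p,uv,z=0):
    "xy of sleeve with underside at z from one view"
    r=least_squares(lambda v:hullc(proj(p,CYL+[v[0],v[1],z]))-uv,atz(p,uv,z+.017)[:2]); return r.x
def cyl2(ps,uvs):
    x0=np.r_[atz(ps[0],uvs[0],.02)[:2],.003]
    return least_squares(lambda v:np.r_[tuple(hullc(proj(p,CYL+v))-u for p,u in zip(ps,uvs))],x0)
def shots(tag=None):
    ps=[ctrl.get_image(n) for n in("top","side")]
    if tag:
        for p,n in zip(ps,("top","side")): cv2.imwrite(f"pics/{n}{tag}.png",p["image"])
    return ps
def sleeves(ps):
    A=brass(ps[0]);B=brass(ps[1])
    for u,s in A:
        x=cyl1(ps[0],u); best=None
        for w,t in B:
            r=cyl2(ps,(u,w))
            if best is None or r.cost<best[0].cost: best=(r,w,t)
        if best: print("top",u.round(1),s,"z0:",x.round(4),"3d",best[0].x.round(4),"cost",round(best[0].cost,2),"side",best[1].round(1),best[2])
        else: print(u,s,x)
E
python3 - <<'E'
from h import *
ps=shots(); sleeves(ps)
im=cv2.imread("pics/top0.png")[180:295,185:355]
cv2.imwrite("pics/crop1.png",cv2.resize(im,(800,541),interpolation=cv2.INTER_CUBIC))
for n in("gauge","case","scrap_tray"):
    for p in ps:
        for d in ctrl.cut_out(p,n)[:1]: print(n,d["at"],d["confidence"],d["pixels"].sum(),cv2.minAreaRect(np.argwhere(d["pixels"])[:,::-1].astype(np.float32)))
print(atz(ps[0],(222,248),.0),atz(ps[0],(231,203),.0),atz(ps[0],(318,268),0))
E
```

```text
top [240.4 139.8] 129 z0: [0.826  0.0771] 3d [ 0.9549  0.0983 -0.3032] cost 28.2 side [343.8 244.2] 185
top [346.  186.1] 98 z0: [ 0.6738 -0.2372] 3d [ 0.6701 -0.2342  0.0037] cost 1.33 side [343.8 244.2] 185
top [251.5 185.5] 43 z0: [0.6823 0.0455] 3d [ 0.7217  0.05   -0.1586] cost 2.48 side [298.5 239.7] 196
top [207.1 185.9] 39 z0: [0.6841 0.1779] 3d [ 0.7771  0.2045 -0.2786] cost 150.5 side [298.5 239.7] 196
top [228.8 186. ] 32 z0: [0.6824 0.1132] 3d [ 0.7491  0.1282 -0.225 ] cost 53.89 side [298.5 239.7] 196
top [288.  192.2] 101 z0: [ 0.6592 -0.063 ] 3d [ 0.6573 -0.0612  0.0026] cost 0.8 side [301.3 217.9] 159
top [318.3 216. ] 105 z0: [ 0.585  -0.1504] 3d [ 0.5825 -0.1497  0.0027] cost 0.55 side [298.5 239.7] 196
top [353.8 217.5] 106 z0: [ 0.5781 -0.2549] 3d [ 0.5744 -0.2541  0.0051] cost 1.06 side [319.9 259. ] 223
top [321.6 260.1] 110 z0: [ 0.4553 -0.1544] 3d [ 0.5079 -0.1538  0.0424] cost 430.2 side [298.5 239.7] 196
top [523.2 412.9] 149 z0: [ 0.0264 -0.6884] 3d [ 0.028  -0.5723  0.1764] cost 322.02 side [144.4 402.1] 87
gauge [233.7, 259.1] 0.75 2062 ((233.56422424316406, 259.6233825683594), (46.928810119628906, 45.95619583129883), 1.5481576919555664)
gauge [208.5, 213.9] 0.57 778 ((209.4000244140625, 214.80001831054688), (28.621667861938477, 36.671512603759766), 63.43495178222656)
case [226.7, 202.9] 0.97 2327 ((230.5, 200.99998474121094), (70.99998474121094, 35.99999237060547), -0.0)
case [284.8, 201.7] 0.94 359 ((282.1621398925781, 197.97296142578125), (32.22220230102539, 17.75509262084961), 80.53767395019531)
scrap_tray [316.7, 270.9] 0.79 2066 ((317.6372375488281, 266.6435546875), (39.63563919067383, 54.17136001586914), 83.1572265625)
scrap_tray [247.5, 271.9] 0.97 430 ((242.2162322998047, 265.57940673828125), (48.8465576171875, 25.97633934020996), 23.025493621826172)
[0.49924732 0.13592621 0.        ] [0.63400526 0.10865914 0.        ] [ 0.43376621 -0.14505572  0.        ]
```

View pics/crop1.png

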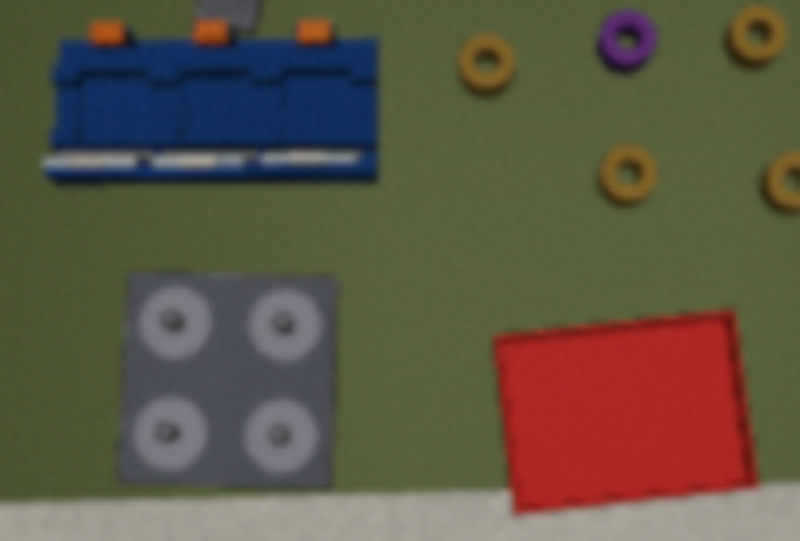

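jog_arm --moves '[{"offset":[0,0,0],"rotation":[0,0,23.9],"claw":0.2},{"offset":[0,0,0],"rotation":[0,0,23.9],"claw":0.2},{"offset":[0,0,0],"rotation":[0,0,23.9],"claw":0.2},{"offset":[0,0,0],"rotation":[0,0,23.9],"claw":0.2},{"offset":[0,0,0],"rotation":[0,0,23.9],"claw":0.2}]' --force 30

```text
time_s: 0.92
tcp_pos: [0.2232, -0.5027, 0.2314]
eef_rot: [3.141, 0.0, 0.0]
contact_force: [-0.2, -0.5, -0.1]
gripper_width: 0.0682
grasp_force: 0.0
```

```bash
python3 - <<'E'
from h import *
p=ctrl.get_image("top"); im=p["image"]
h=cv2.cvtColor(im,cv2.COLOR_BGR2HSV); g=cv2.cvtColor(im,cv2.COLOR_BGR2GRAY)
# rings on gauge
sub=(g>118)&(h[...,1]<70); sub[:236]=0;sub[284:]=0;sub[:,:208]=0;sub[:,259:]=0
n,l,s,c=cv2.connectedComponentsWithStats(sub.astype(np.uint8))
R=[]
for i in range(1,n):
    if s[i,4]>60:
        q=np.argwhere(l==i)[:,::-1]; R.append(hullc(np.vstack([q+[dx,dy] for dx in(-.5,.5) for dy in(-.5,.5)]))); print(s[i,4],R[-1].round(2))
W=np.array([atz(p,r,.018) for r in R]); print(W.round(4), W.mean(0), "sides",[np.linalg.norm(W[i]-W[j]).round(4) for i in range(len(W)) for j in range(i)])
for n_,lo,hi,box in(("case",(100,120,40),(125,255,255),(180,222,190,270)),("tray",(0,120,60),(8,255,255),(240,295,280,355))):
    m=cv2.inRange(h,lo,hi); k=np.zeros_like(m); a,b,c_,d=box; k[a:b,c_:d]=m[a:b,c_:d]
    q=np.argwhere(k)[:,::-1].astype(np.float32); print(n_,len(q),q.min(0),q.max(0),cv2.minAreaRect(q), cv2.boxPoints(cv2.minAreaRect(q)).round(1).tolist())
    for col in range(200,266,8) if n_=="case" else []: 
        r=np.flatnonzero(k[:,col]); print(col,r.min(),r.max(),end="; ")
print(ctrl.get_obs()["eef_rot"])
E
```

```text
88 [221.85 247.96]
90 [245.05 248.77]
95 [220.9  271.75]
93 [244.25 272.09]
[[0.4977 0.1342 0.018 ]
 [0.4937 0.0668 0.018 ]
 [0.4291 0.1371 0.018 ]
 [0.4265 0.0698 0.018 ]] [0.46174405 0.10195794 0.018     ] sides [np.float64(0.0676), np.float64(0.0686), np.float64(0.0954), np.float64(0.096), np.float64(0.0672), np.float64(0.0673)]
case 1669 [195. 188.] [264. 218.] ((229.50503540039062, 202.8202362060547), (29.402658462524414, 69.41339111328125), 89.10482788085938) [[194.60000610351562, 188.6999969482422], [264.0, 187.60000610351562], [264.3999938964844, 217.0], [195.0, 218.10000610351562]]
200 189 217; 208 190 217; 216 189 217; 224 189 217; 232 190 217; 240 189 217; 248 190 217; 256 189 217; 264 189 216; tray 1990 [290. 246.] [345. 288.] ((317.45123291015625, 267.06097412109375), (38.209312438964844, 52.34455108642578), 83.6598129272461) [[289.29998779296875, 251.0], [341.3999938964844, 245.1999969482422], [345.6000061035156, 283.20001220703125], [293.5, 288.8999938964844]]
[3.14142288e+00 2.79347126e-03 7.44481876e-05]
```

```bash
python3 - <<'E'
from h import *
p=ctrl.get_image("top")
print("base -x edge",[atz(p,(c,217.5),0).round(4) for c in(200,230,260)])
print("+x edge",[atz(p,(c,188.6),.026).round(4) for c in(200,230,260)])
print("catch",[atz(p,u,.046).round(4) for u in((207.1,185.9),(228.8,186),(251.5,185.5))])
print("ends z.026",atz(p,(194.5,200),.026)[:2],atz(p,(264.5,200),.026)[:2],"z0",atz(p,(264.5,217),.0)[:2])
print("tray rim",[atz(p,u,.024).round(3) for u in([289.3, 251.0], [341.4, 245.2], [345.6, 283.2], [293.5, 288.9])])
print("tray ctr",atz(p,(317.5,267),.012))
E
```

```text
base -x edge [array([0.592 , 0.2014, 0.    ]), array([0.5899, 0.1119, 0.    ]), array([0.5877, 0.0222, 0.    ])]
+x edge [array([0.6745, 0.1976, 0.026 ]), array([0.6724, 0.1088, 0.026 ]), array([0.6703, 0.0199, 0.026 ])]
catch [array([0.6774, 0.1736, 0.046 ]), array([0.6756, 0.1103, 0.046 ]), array([0.6755, 0.044 , 0.046 ])]
ends z.026 [0.64037583 0.21359141] [0.63549525 0.0072287 ] z0 [0.58894136 0.00876679]
tray rim [array([ 0.484, -0.062,  0.024]), array([ 0.497, -0.213,  0.024]), array([ 0.388, -0.22 ,  0.024]), array([ 0.375, -0.07 ,  0.024])]
tray ctr [ 0.43614494 -0.14255039  0.012     ]
```

jog_arm --moves '[{"offset":[0.18,-0.12,0.04],"claw":0.2},{"offset":[0.18,-0.12,0.04],"claw":0.2},{"offset":[0.18,-0.12,0.04],"claw":0.2},{"offset":[0.18,-0.12,0.04],"claw":0.2},{"offset":[0.18,-0.12,0.04],"claw":0.2}]'

```text
schema error: expected keys offset, rotation, claw
```

jog_arm --moves '[{"offset":[0.18,-0.12,0.04],"claw":0.2},{"offset":[0.18,-0.12,0.04],"claw":0.2},{"offset":[0.18,-0.12,0.04],"claw":0.2},{"offset":[0.18,-0.12,0.04],"claw":0.2},{"offset":[0.18,-0.12,0.04],"claw":0.2}]'

```text
schema error: expected keys offset, rotation, claw
```

jog_arm --moves '[{"offset":[0.155,-0.104,0.03],"rotation":[0,0,0],"claw":0.2},{"offset":[0.155,-0.104,0.03],"rotation":[0,0,0],"claw":0.2},{"offset":[0.155,-0.104,0.03],"rotation":[0,0,0],"claw":0.2},{"offset":[0.155,-0.104,0.03],"rotation":[0,0,0],"claw":0.2},{"offset":[0.155,-0.104,0.03],"rotation":[0,0,0],"claw":0.2}]'

```text
time_s: 1.43
tcp_pos: [0.3809, -0.3957, 0.2005]
eef_rot: [-3.14, -0.008, -0.002]
contact_force: [-0.3, -0.5, -0.4]
gripper_width: 0.0684
grasp_force: 0.0
```

jog_arm --moves '[{"offset":[0.155,-0.104,0.03],"rotation":[0,0,0],"claw":0.2},{"offset":[0.155,-0.104,0.03],"rotation":[0,0,0],"claw":0.2},{"offset":[0.155,-0.104,0.03],"rotation":[0,0,0],"claw":0.2},{"offset":[0.155,-0.104,0.03],"rotation":[0,0,0],"claw":0.2},{"offset":[0.155,-0.104,0.03],"rotation":[0,0,0],"claw":0.2}]'

```text
time_s: 1.85
tcp_pos: [0.5359, -0.2911, 0.1702]
eef_rot: [-3.14, -0.008, -0.001]
contact_force: [-0.1, -0.4, 0.5]
gripper_width: 0.0685
grasp_force: 0.0
```

jog_arm --moves '[{"offset":[0.045,-0.04,0.06],"rotation":[0,0,0],"claw":0.2},{"offset":[0.045,-0.04,0.06],"rotation":[0,0,0],"claw":0.2},{"offset":[0.045,-0.04,0.06],"rotation":[0,0,0],"claw":0.2},{"offset":[0.045,-0.04,0.06],"rotation":[0,0,0],"claw":0.2}]'

```text
time_s: 2.18
tcp_pos: [0.5773, -0.2522, 0.1078]
eef_rot: [-3.139, -0.007, 0.009]
contact_force: [-1.0, -0.0, 0.7]
gripper_width: 0.0687
grasp_force: 0.0
```

```bash
python3 - <<'E'
from h import *
ps=shots("1"); sleeves(ps); o=ctrl.get_obs(); print(o["tcp_pos"],o["eef_rot"],o["gripper_width"])
im=ps[1]["image"][170:280,140:340]
cv2.imwrite("pics/crop2.png",cv2.resize(im,(800,440),interpolation=cv2.INTER_CUBIC))
E
```

```text
top [240.5 139.8] 130 z0: [0.826 0.077] 3d [ 0.9212  0.0681 -0.2543] cost 49.11 side [344.1 244.1] 174
top [346.1 186.4] 108 z0: [ 0.6729 -0.2373] 3d [ 0.6704 -0.2349  0.0023] cost 0.85 side [344.1 244.1] 174
top [251.5 185.5] 44 z0: [0.6822 0.0454] 3d [ 0.7225  0.0519 -0.1618] cost 3.05 side [298.8 239.3] 173
top [207.  185.9] 40 z0: [0.6842 0.1781] 3d [ 0.7786  0.1973 -0.2588] cost 149.32 side [298.8 239.3] 173
top [228.8 186. ] 34 z0: [0.6824 0.1132] 3d [ 0.7602  0.1271 -0.2216] cost 49.08 side [298.8 239.3] 173
top [288.  192.5] 113 z0: [ 0.6583 -0.063 ] 3d [ 0.6561 -0.0617  0.0015] cost 0.38 side [301.5 217.8] 147
top [318.2 216.1] 115 z0: [ 0.5849 -0.1502] 3d [ 0.5832 -0.1489  0.0029] cost 0.27 side [298.8 239.3] 173
top [356.  219.6] 55 z0: [ 0.5717 -0.2612] 3d [ 0.5692 -0.2585  0.011 ] cost 0.11 side [320.2 258.5] 196
top [303.1 250.7] 47 z0: [ 0.4839 -0.1017] 3d [ 0.5403 -0.1147 -0.0251] cost 397.43 side [298.8 239.3] 173
top [532.  414.1] 304 z0: [ 0.0227 -0.7123] 3d [ 0.0258 -0.5782  0.1752] cost 402.94 side [143.6 401.3] 91
[ 0.578017   -0.25508585  0.11196221] [3.14052385e+00 1.88985689e-03 4.54404093e-04] 0.06842027373167994
```

View pics/crop2.png

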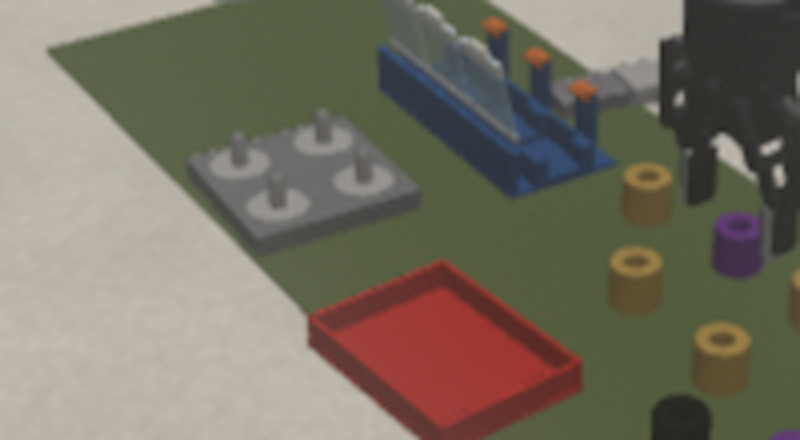

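Side crop (full pixel = 140+u/4, 170+v/4): pin tips at (238,135), (322,113), (363,150) and (277,180). Case base corners are at (514,197) and (617,162), catch tops at (495,24), (538,56) and (583,88).

```bash
python3 - <<'E'
from h import *
p=ctrl.get_image("side"); t=ctrl.get_image("top")
f=lambda u,z:atz(p,(140+u[0]/4-.4,170+u[1]/4-.4),z).round(4)
print("pins",[f(u,.046) for u in((238,133),(322,110),(363,148),(277,177))])
print("rings",[f(u,.018) for u in((240,162),(324,139),(363,178),(278,204))])
print("case base",f((514,197),0),f((617,162),0),"rim",f((380,48),.04))
print("catch",[f(u,.05) for u in((495,24),(538,56),(583,88))])
print("tray",[f(u,.024) for u in((308,318),(444,262),(581,365))])
# two-view catch & pin height check
def tri(a,b):
    A=[];B=[]
    for q,uv in((t,a),(p,b)):
        o,d=ray(q,uv);d/=np.linalg.norm(d);M=np.eye(3)-np.outer(d,d);A.append(M);B.append(M@o)
    return np.linalg.lstsq(np.vstack(A),np.hstack(B),rcond=None)[0].round(4)
print("ring3D",tri((221.85,247.96),(140+324/4-.4,170+139/4-.4)),tri((244.25,272.1),(140+278/4-.4,170+204/4-.4)))
print("catch3D",[tri(a,(140+b[0]/4-.4,170+b[1]/4-.4)) for a,b in zip(((207.1,185.9),(228.8,186),(251.5,185.5)),((495,24),(538,56),(583,88)))])
E
```

```text
pins [array([0.4277, 0.1358, 0.046 ]), array([0.4953, 0.133 , 0.046 ]), array([0.4931, 0.0664, 0.046 ]), array([0.4227, 0.0637, 0.046 ])]
rings [array([0.4299, 0.1415, 0.018 ]), array([0.498 , 0.1378, 0.018 ]), array([0.4945, 0.0712, 0.018 ]), array([0.4262, 0.0728, 0.018 ])]
case base [0.5879 0.013  0.    ] [0.6809 0.0129 0.    ] rim [0.5873 0.2084 0.04  ]
catch [array([0.6761, 0.1773, 0.05  ]), array([0.6741, 0.1114, 0.05  ]), array([0.6734, 0.0484, 0.05  ])]
tray [array([ 0.3737, -0.0734,  0.024 ]), array([ 0.4812, -0.0653,  0.024 ]), array([ 0.4918, -0.2133,  0.024 ])]
ring3D [0.4969 0.1342 0.0201] [0.4257 0.07   0.0196]
catch3D [array([0.6748, 0.1731, 0.0523]), array([0.6739, 0.11  , 0.0507]), array([0.6725, 0.0444, 0.0524])]
```

jog_arm --moves '[{"offset":[0,0,0.04],"rotation":[0,0,0],"claw":0.2},{"offset":[0,0,0.08],"rotation":[0,0,0],"claw":0.2},{"offset":[0,0,0.106],"rotation":[0,0,0],"claw":0.2},{"offset":[0,0,0.106],"rotation":[0,0,0],"claw":0.2},{"offset":[0,0,0.106],"rotation":[0,0,0],"claw":0.9}]'

```text
time_s: 2.8
tcp_pos: [0.577, -0.2552, 0.0052]
eef_rot: [-3.141, 0.001, 0.002]
contact_force: [0.3, -0.2, -0.1]
gripper_width: 0.0578
grasp_force: 0.0
```

jog_arm --moves '[{"offset":[0,0,0],"rotation":[0,0,0],"claw":0.9},{"offset":[0,0,0],"rotation":[0,0,0],"claw":0.9},{"offset":[0,0,0],"rotation":[0,0,0],"claw":0.9},{"offset":[0,0,0],"rotation":[0,0,0],"claw":0.9}]'

```text
time_s: 3.13
tcp_pos: [0.5803, -0.2562, 0.0096]
eef_rot: [3.137, 0.001, 0.01]
contact_force: [-0.6, -0.5, 7.2]
gripper_width: 0.0357
grasp_force: 30.6
```

jog_arm --moves '[{"offset":[0,0,0],"rotation":[0,0,0],"claw":0.9},{"offset":[0,0,-0.03],"rotation":[0,0,0],"claw":0.9},{"offset":[0,0,-0.065],"rotation":[0,0,0],"claw":0.9},{"offset":[0,0,-0.1],"rotation":[0,0,0],"claw":0.9},{"offset":[0,0,-0.1],"rotation":[0,0,0],"claw":0.9}]'

```text
time_s: 3.55
tcp_pos: [0.5827, -0.257, 0.1164]
eef_rot: [3.133, 0.001, 0.025]
contact_force: [1.5, -0.6, 1.2]
gripper_width: 0.0353
grasp_force: 30.5
```

```bash
python3 - <<'E'
from h import *
ps=shots("2"); sleeves(ps); o=ctrl.get_obs(); print(o["tcp_pos"],o["eef_rot"],o["gripper_width"],o["grasp_force"])
im=ps[1]["image"][150:270,240:400]
cv2.imwrite("pics/crop3.png",cv2.resize(im,(800,600),interpolation=cv2.INTER_CUBIC))
E
```

```text
top [240.4 139.8] 129 z0: [0.826  0.0771] 3d [ 0.8788  0.0961 -0.183 ] cost 8.4 side [323.2 225.3] 129
top [346.1 186.4] 109 z0: [ 0.6728 -0.2372] 3d [ 0.6701 -0.2348  0.0033] cost 0.74 side [344.1 244. ] 175
top [251.5 185.5] 44 z0: [0.6822 0.0454] 3d [ 0.7188  0.0449 -0.1525] cost 4.73 side [298.7 239.1] 174
top [207.1 185.9] 39 z0: [0.6841 0.1779] 3d [ 0.7833  0.2151 -0.2943] cost 162.24 side [298.7 239.1] 174
top [229.1 185.9] 33 z0: [0.6825 0.1123] 3d [ 0.752   0.1315 -0.2152] cost 53.59 side [298.7 239.1] 174
top [288.  192.4] 114 z0: [ 0.6584 -0.0631] 3d [ 0.6565 -0.0622  0.0031] cost 0.32 side [301.6 217.7] 144
top [318.2 216.1] 116 z0: [ 0.5849 -0.1502] 3d [ 0.5839 -0.1485  0.0037] cost 0.45 side [298.7 239.1] 174
top [302.7 259.4] 73 z0: [ 0.4586 -0.0998] 3d [ 0.5032 -0.1138  0.0161] cost 637.23 side [298.7 239.1] 174
top [531.9 414.1] 303 z0: [ 0.0228 -0.7118] 3d [ 0.1552 -0.4181  0.5241] cost 102.19 side [161.9 111.8] 57
[ 0.57973626 -0.25535527  0.10933569] [3.13788669e+00 1.33910760e-03 1.01204741e-02] 0.03580210659858356 30.517103606835008
```

View pics/crop3.png

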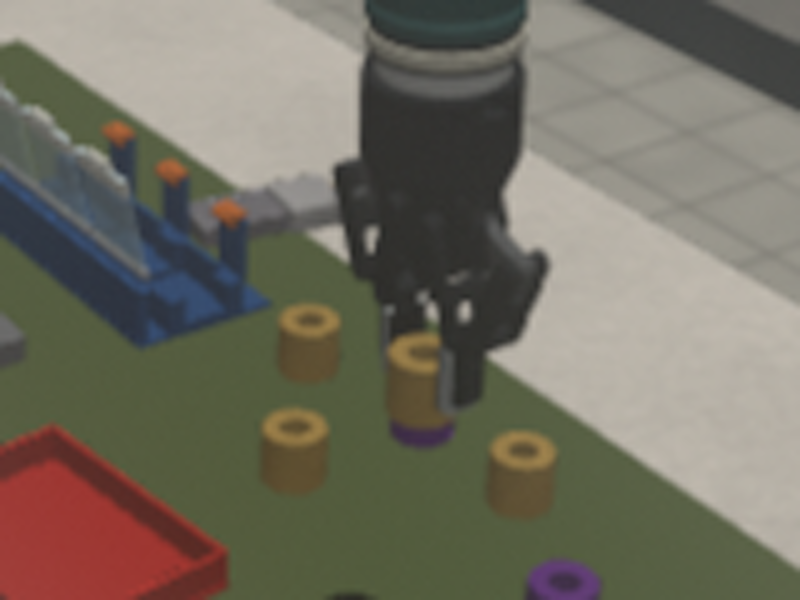

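jog_arm --moves '[{"offset":[-0.075,-0.19,0],"rotation":[0,0,0],"claw":0.9},{"offset":[-0.075,-0.19,0],"rotation":[0,0,0],"claw":0.9},{"offset":[-0.075,-0.19,0],"rotation":[0,0,0],"claw":0.9},{"offset":[-0.075,-0.19,0],"rotation":[0,0,0],"claw":0.9},{"offset":[-0.075,-0.19,0],"rotation":[0,0,0],"claw":0.9}]'

```text
time_s: 4.07
tcp_pos: [0.5003, -0.0623, 0.1032]
eef_rot: [-3.14, -0.001, 0.006]
contact_force: [0.0, 0.2, -0.9]
gripper_width: 0.0357
grasp_force: 30.6
```

jog_arm --moves '[{"offset":[-0.075,-0.2,0],"rotation":[0,0,0],"claw":0.9},{"offset":[-0.075,-0.2,0],"rotation":[0,0,0],"claw":0.9},{"offset":[-0.075,-0.2,0],"rotation":[0,0,0],"claw":0.9},{"offset":[-0.075,-0.2,0],"rotation":[0,0,0],"claw":0.9},{"offset":[-0.075,-0.2,0],"rotation":[0,0,0],"claw":0.9}]'

```text
time_s: 4.48
tcp_pos: [0.4273, 0.1319, 0.1037]
eef_rot: [3.141, 0.0, -0.004]
contact_force: [1.8, 0.9, -0.9]
gripper_width: 0.0359
grasp_force: 30.6
```

jog_arm --moves '[{"offset":[0,-0.002,0.03],"rotation":[0,0,0],"claw":0.9},{"offset":[0,-0.002,0.03],"rotation":[0,0,0],"claw":0.9},{"offset":[0,-0.002,0.03],"rotation":[0,0,0],"claw":0.9},{"offset":[0,-0.002,0.03],"rotation":[0,0,0],"claw":0.9}]'

```text
time_s: 4.82
tcp_pos: [0.4294, 0.1317, 0.0749]
eef_rot: [3.141, -0.0, -0.002]
contact_force: [0.2, 0.1, -0.5]
gripper_width: 0.0357
grasp_force: 30.6
```

```bash
python3 - <<'E'
from h import *
ps=shots("3"); print([(u.round(1),s) for u,s in brass(ps[0])],[(u.round(1),s) for u,s in brass(ps[1])]); o=ctrl.get_obs(); print(o["tcp_pos"],o["eef_rot"],o["gripper_width"],o["grasp_force"],o["contact_force"])
a=cv2.resize(ps[1]["image"][150:240,150:270],(400,300),interpolation=cv2.INTER_CUBIC)
b=cv2.resize(ps[0]["image"][220:310,180:300],(400,300),interpolation=cv2.INTER_CUBIC)
cv2.imwrite("pics/crop4.png",np.hstack([a,b]))
E
```

```text
[(array([240.5, 139.8]), np.int32(128)), (array([346.1, 186.3]), np.int32(104)), (array([207.1, 185.6]), np.int32(41)), (array([251.5, 185.5]), np.int32(44)), (array([228.8, 186. ]), np.int32(34)), (array([288.1, 192.3]), np.int32(106)), (array([318.3, 216.1]), np.int32(112)), (array([317.8, 264.6]), np.int32(133)), (array([532.1, 414.1]), np.int32(288))] [(array([125.3, 134.6]), np.int32(193)), (array([195.9, 192.1]), np.int32(61)), (array([301.9, 216.6]), np.int32(98)), (array([298.7, 235.4]), np.int32(92)), (array([344.4, 242.9]), np.int32(123)), (array([120.1, 406.6]), np.int32(200))]
[0.43062729 0.13149712 0.07611255] [ 3.14145457e+00 -2.29614024e-03  2.07896415e-03] 0.03574632697095061 30.609610523097217 [ 0.73417496 -1.31114909 -0.9912976 ]
```

View pics/crop4.png

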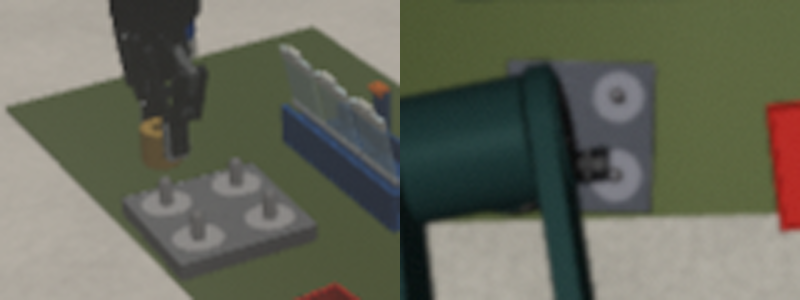

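jog_arm --moves '[{"offset":[-0.0005,-0.0055,0.008],"rotation":[0,0,0],"claw":0.9},{"offset":[-0.0005,-0.0055,0.008],"rotation":[0,0,0],"claw":0.9},{"offset":[-0.0005,-0.0055,0.008],"rotation":[0,0,0],"claw":0.9},{"offset":[-0.0005,-0.0055,0.008],"rotation":[0,0,0],"claw":0.9}]'

```text
time_s: 5.25
tcp_pos: [0.4292, 0.1377, 0.0673]
eef_rot: [3.141, 0.0, -0.0]
contact_force: [0.4, 0.4, -1.2]
gripper_width: 0.0358
grasp_force: 30.6
```

```bash
python3 - <<'E'
from h import *
p=ctrl.get_image("side"); o=ctrl.get_obs(); print(o["tcp_pos"],o["contact_force"])
h=cv2.cvtColor(p["image"],cv2.COLOR_BGR2HSV); m=cv2.inRange(h,(10,100,70),(28,255,255))[180:215,180:215]
q=np.argwhere(m)+[180,180]; print("u",q[:,1].min()-.5,"v",q[:,0].min()-.5,q[:,0].max()+.5)
for X in ([.4293,.1375,o["tcp_pos"][2]-.0096],[.4277,.1358,o["tcp_pos"][2]-.0096]):
    w=proj(p,CYL+X); print("pred",w.min(0).round(1),w.max(0).round(1))
print("pin tip",proj(p,[[.4293,.1375,.046]]), 140+238/4-.4)
a=cv2.resize(p["image"][170:230,170:250],(800,600),interpolation=cv2.INTER_CUBIC); cv2.imwrite("pics/crop5.png",a)
E
```

```text
[0.42925369 0.13777722 0.06738383] [ 0.26091929 -0.1255869  -1.36208   ]
u 190.5 v 186.5 201.5
pred [191.9 185.7] [205.3 202. ]
pred [191.6 186.1] [205.  202.4]
pin tip [[199.3318059  202.46712081]] 199.1
```

View pics/crop5.png

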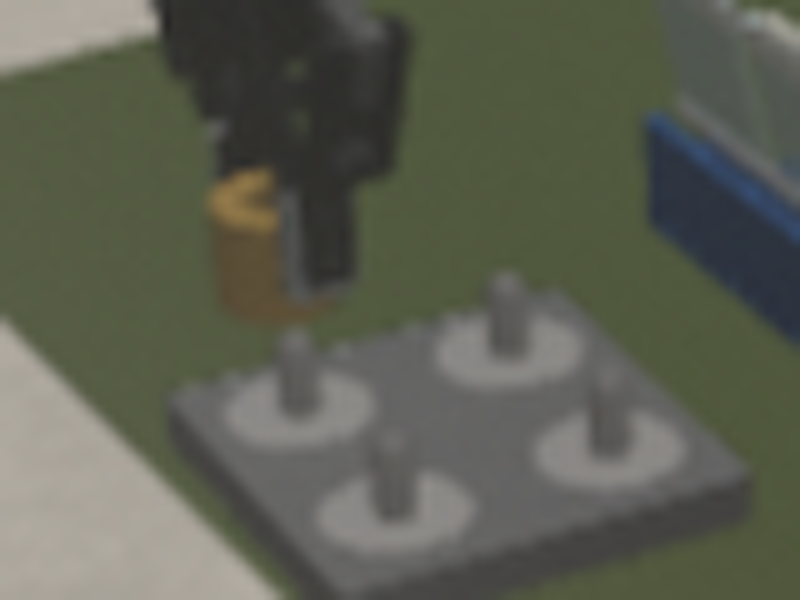

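jog_arm --moves '[{"offset":[0.002,0.001,0],"rotation":[0,0,0],"claw":0.9},{"offset":[0.002,0.001,0.01],"rotation":[0,0,0],"claw":0.9},{"offset":[0.002,0.001,0.018],"rotation":[0,0,0],"claw":0.9},{"offset":[0.002,0.001,0.018],"rotation":[0,0,0],"claw":0.9}]'

```text
time_s: 5.63
tcp_pos: [0.4318, 0.1378, 0.0475]
eef_rot: [-3.139, -0.0, -0.003]
contact_force: [5.1, 4.1, -4.1]
gripper_width: 0.0361
grasp_force: 30.7
```

jog_arm --moves '[{"offset":[0,0,0.004],"rotation":[0,0,0],"claw":0.9},{"offset":[0,0,0.006],"rotation":[0,0,0],"claw":0.9},{"offset":[0,0,0.006],"rotation":[0,0,0],"claw":0.9}]'

```text
time_s: 5.88
tcp_pos: [0.4321, 0.1378, 0.0432]
eef_rot: [-3.14, -0.001, -0.004]
contact_force: [4.6, 4.7, -2.4]
gripper_width: 0.0354
grasp_force: 30.8
```

```bash
python3 - <<'E'
from h import *
p=ctrl.get_image("side"); o=ctrl.get_obs(); print(o["tcp_pos"],o["contact_force"],o["ft_torque"],o["eef_rot"])
h=cv2.cvtColor(p["image"],cv2.COLOR_BGR2HSV); m=cv2.inRange(h,(10,100,70),(28,255,255))[180:225,180:215]
q=np.argwhere(m)+[180,180]; print("u",q[:,1].min()-.5,"v",q[:,0].min()-.5,q[:,0].max()+.5)
w=proj(p,CYL+[.4293,.1365,o["tcp_pos"][2]-.0096]); print("pred",w.min(0).round(1),w.max(0).round(1))
E
```

```text
[0.43210707 0.13783246 0.04318602] [ 4.73571634  4.41498074 -2.79496563] [ 0.76575435 -0.85459415  0.04098615] [-3.13973472e+00 -9.66372240e-04 -3.93025309e-03]
u 192.5 v 193.5 208.5
pred [192.7 193.2] [206.  209.4]
```

jog_arm --moves '[{"offset":[0.0015,-0.0015,0],"rotation":[0,0,0],"claw":0.9},{"offset":[0.0015,-0.0015,0],"rotation":[0,0,0],"claw":0.9},{"offset":[0.0015,-0.0015,0],"rotation":[0,0,0],"claw":0.9}]'

```text
time_s: 6.18
tcp_pos: [0.4322, 0.1383, 0.0429]
eef_rot: [3.141, 0.001, -0.002]
contact_force: [1.3, -0.1, -0.3]
gripper_width: 0.0354
grasp_force: 30.9
```

jog_arm --moves '[{"offset":[0,0,0],"rotation":[0,0,0],"claw":0.4},{"offset":[0,0,0],"rotation":[0,0,0],"claw":0.4},{"offset":[0,0,0],"rotation":[0,0,0],"claw":0.4},{"offset":[0,0,0],"rotation":[0,0,0],"claw":0.4}]'

```text
time_s: 6.52
tcp_pos: [0.4323, 0.1383, 0.0432]
eef_rot: [3.141, 0.001, -0.001]
contact_force: [0.3, -0.3, -0.7]
gripper_width: 0.0515
grasp_force: 0.0
```

jog_arm --moves '[{"offset":[0,0,-0.03],"rotation":[0,0,0],"claw":0.4},{"offset":[0,0,-0.065],"rotation":[0,0,0],"claw":0.3},{"offset":[0.03,0.03,-0.065],"rotation":[0,0,0],"claw":0.3},{"offset":[0.06,0.06,-0.065],"rotation":[0,0,0],"claw":0.3},{"offset":[0.06,0.06,-0.065],"rotation":[0,0,0],"claw":0.3}]'

```text
time_s: 6.93
tcp_pos: [0.4971, 0.0743, 0.1097]
eef_rot: [3.138, -0.005, 0.009]
contact_force: [-0.8, 0.3, 0.3]
gripper_width: 0.0601
grasp_force: 0.0
```

jog_arm --moves '[{"offset":[0.08,0.15,0],"rotation":[0,0,0],"claw":0.3},{"offset":[0.08,0.15,0],"rotation":[0,0,0],"claw":0.2},{"offset":[0.08,0.15,0],"rotation":[0,0,0],"claw":0.2},{"offset":[0.08,0.15,0],"rotation":[0,0,0],"claw":0.2},{"offset":[0.08,0.15,0],"rotation":[0,0,0],"claw":0.2}]'

```text
time_s: 7.35
tcp_pos: [0.5747, -0.0776, 0.1078]
eef_rot: [3.138, -0.008, 0.002]
contact_force: [-0.5, 1.1, -0.1]
gripper_width: 0.0684
grasp_force: 0.0
```

```bash
python3 - <<'E'
from h import *
ps=shots("4"); sleeves(ps); o=ctrl.get_obs(); print(o["tcp_pos"],o["contact_force"],o["eef_rot"])
a=cv2.resize(ps[1]["image"][170:230,170:250],(800,600),interpolation=cv2.INTER_CUBIC); cv2.imwrite("pics/crop6.png",a)
E
```

```text
top [240.5 139.8] 130 z0: [0.826 0.077] 3d [ 0.8231  0.0791 -0.0034] cost 2.88 side [315.8 185.8] 32
top [346.1 186.4] 107 z0: [ 0.6729 -0.2373] 3d [ 0.6694 -0.2354  0.0064] cost 0.54 side [344.3 243.6] 155
top [251.5 185.5] 44 z0: [0.6822 0.0454] 3d [ 0.7207  0.0498 -0.1526] cost 3.41 side [298.8 238.2] 129
top [207.  185.9] 40 z0: [0.684 0.178] 3d [ 0.7851  0.1901 -0.2722] cost 151.38 side [298.8 238.2] 129
top [229. 186.] 32 z0: [0.6824 0.1124] 3d [ 0.7577  0.1296 -0.2135] cost 51.44 side [298.8 238.2] 129
top [337.  258.3] 65 z0: [ 0.4594 -0.1994] 3d [ 0.4932 -0.2115  0.0445] cost 246.42 side [298.8 238.2] 129
top [219.3 271.5] 101 z0: [0.43   0.1413] 3d [0.4278 0.1368 0.0414] cost 0.05 side [198.5 199. ] 83
top [532.  414.1] 299 z0: [ 0.0227 -0.7121] 3d [ 0.1468 -0.4898  0.4171] cost 20.51 side [198.5 199. ] 83
[ 0.57260774 -0.0728419   0.1075122 ] [0.09313458 0.91650207 0.65007492] [-3.14104281e+00  4.17805045e-03  2.80744492e-03]
```

```bash
sed -i 's/(10,100,90)/(9,90,45)/; s/mn=25/mn=60/' h.py; python3 - <<'E'
from h import *
ps=shots(); 
for q in ps: print([(u.round(1),s) for u,s in brass(q)])
sleeves(ps)
E
```

```text
[(array([240.2, 140.1]), np.int32(139)), (array([345.4, 187.4]), np.int32(147)), (array([336.3, 258.3]), np.int32(75)), (array([219.1, 271.5]), np.int32(108))]
[(array([318.8, 185.9]), np.int32(74)), (array([198.5, 201.5]), np.int32(163)), (array([301.2, 218.2]), np.int32(178)), (array([298.4, 239.6]), np.int32(215)), (array([343.9, 244.4]), np.int32(210))]
top [240.2 140.1] 139 z0: [0.825  0.0777] 3d [ 0.8266  0.078  -0.0043] cost 0.0 side [318.8 185.9] 74
top [345.4 187.4] 147 z0: [ 0.67  -0.235] 3d [ 0.6688 -0.234   0.0017] cost 0.14 side [343.9 244.4] 210
top [336.3 258.3] 75 z0: [ 0.4596 -0.1975] 3d [ 0.4998 -0.2065  0.0654] cost 223.53 side [298.4 239.6] 215
top [219.1 271.5] 108 z0: [0.4298 0.1419] 3d [0.428  0.1379 0.0326] cost 0.05 side [198.5 201.5] 163
```

View pics/crop6.png

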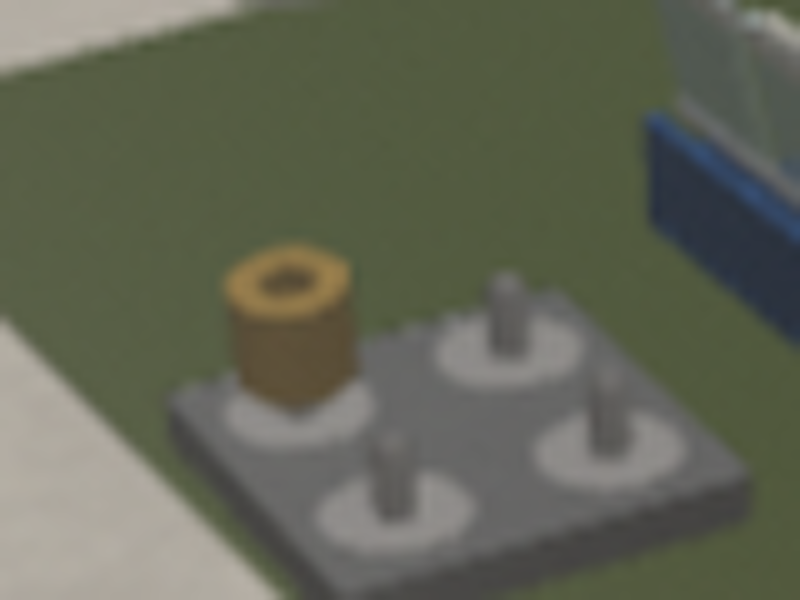

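Sleeve hangs on pin C at (295,330) in the crop, with z≈30 mm, so it is choked. Now I re-measure the other sleeves from the saved pictures with the corrected threshold.

```bash
python3 - <<'E'
from h import *
ps=shots()
for q,n in zip(ps,("top1","side1")): q["image"]=cv2.imread(f"pics/{n}.png")
sleeves(ps)
E
```

```text
top [240.3 140.1] 137 z0: [0.8251 0.0775] 3d [ 0.954   0.1026 -0.31  ] cost 32.32 side [343.7 244.4] 215
top [345.4 187.3] 147 z0: [ 0.6701 -0.235 ] 3d [ 0.6684 -0.2338  0.0022] cost 0.21 side [343.7 244.4] 215
top [288.  193.2] 139 z0: [ 0.656  -0.0629] 3d [ 0.6545 -0.0623  0.0013] cost 0.19 side [301.2 218.3] 180
top [317.9 216.6] 137 z0: [ 0.5834 -0.1493] 3d [ 0.5822 -0.1487  0.0022] cost 0.18 side [298.4 239.5] 218
top [355.5 219.6] 72 z0: [ 0.5719 -0.2599] 3d [ 0.5693 -0.2575  0.0087] cost 0.19 side [319.9 259.1] 242
top [303.  259.4] 86 z0: [ 0.4588 -0.1007] 3d [ 0.5215 -0.1328  0.0044] cost 532.73 side [298.4 239.5] 218
top [452.8 415.4] 110 z0: [ 0.0251 -0.4949] 3d [ 0.2228 -0.4604  0.3017] cost 4164.45 side [298.4 239.5] 218
```

jog_arm --moves '[{"offset":[0.0125,0.038,0],"rotation":[0,0,0],"claw":0.2},{"offset":[0.0125,0.076,0],"rotation":[0,0,0],"claw":0.2},{"offset":[0.0125,0.076,0.035],"rotation":[0,0,0],"claw":0.2},{"offset":[0.0125,0.076,0.07],"rotation":[0,0,0],"claw":0.2},{"offset":[0.0125,0.076,0.0975],"rotation":[0,0,0],"claw":0.2}]'

```text
time_s: 8.07
tcp_pos: [0.5844, -0.1464, 0.0093]
eef_rot: [-3.141, -0.002, 0.001]
contact_force: [-0.8, 0.0, -0.9]
gripper_width: 0.0683
grasp_force: 0.0
```

jog_arm --moves '[{"offset":[0,0,0],"rotation":[0,0,0],"claw":0.2},{"offset":[0,0,0],"rotation":[0,0,0],"claw":0.9},{"offset":[0,0,0],"rotation":[0,0,0],"claw":0.9},{"offset":[0,0,0],"rotation":[0,0,0],"claw":0.9},{"offset":[0,0,0],"rotation":[0,0,0],"claw":0.9}]'

```text
time_s: 8.48
tcp_pos: [0.5875, -0.1475, 0.0142]
eef_rot: [3.14, 0.002, 0.009]
contact_force: [0.6, 0.6, 4.4]
gripper_width: 0.0348
grasp_force: 30.3
```

jog_arm --moves '[{"offset":[0,0,0],"rotation":[0,0,0],"claw":0.9},{"offset":[0,0,-0.03],"rotation":[0,0,0],"claw":0.9},{"offset":[0,0,-0.065],"rotation":[0,0,0],"claw":0.9},{"offset":[0,0,-0.1],"rotation":[0,0,0],"claw":0.9},{"offset":[0,0,-0.1],"rotation":[0,0,0],"claw":0.9}]'

```text
time_s: 8.9
tcp_pos: [0.5901, -0.1491, 0.121]
eef_rot: [3.135, 0.001, 0.025]
contact_force: [1.0, -0.5, 1.1]
gripper_width: 0.0352
grasp_force: 30.4
```

```bash
python3 - <<'E'
from h import *
o=ctrl.get_obs(); print(o["tcp_pos"],o["contact_force"],o["eef_rot"],o["gripper_width"])
E
```

```text
[ 0.59005933 -0.1491132   0.12102971] [ 1.0103517  -0.50997775  1.07950898] [3.13546481e+00 1.17126223e-03 2.54238171e-02] 0.03515988842283601
```

jog_arm --moves '[{"offset":[-0.044,-0.142,0],"rotation":[0,0,0],"claw":0.9},{"offset":[-0.044,-0.142,0],"rotation":[0,0,0],"claw":0.9},{"offset":[-0.044,-0.142,0],"rotation":[0,0,0],"claw":0.9},{"offset":[-0.044,-0.142,0],"rotation":[0,0,0],"claw":0.9},{"offset":[-0.044,-0.142,0],"rotation":[0,0,0],"claw":0.9}]'

```text
time_s: 9.32
tcp_pos: [0.5396, -0.001, 0.1112]
eef_rot: [-3.139, -0.009, 0.0]
contact_force: [-0.4, -0.6, -1.4]
gripper_width: 0.0351
grasp_force: 30.5
```

jog_arm --moves '[{"offset":[-0.043,-0.142,0],"rotation":[0,0,0],"claw":0.9},{"offset":[-0.043,-0.142,0],"rotation":[0,0,0],"claw":0.9},{"offset":[-0.043,-0.142,0],"rotation":[0,0,0],"claw":0.9},{"offset":[-0.043,-0.142,0.02],"rotation":[0,0,0],"claw":0.9},{"offset":[-0.043,-0.142,0.04],"rotation":[0,0,0],"claw":0.9}]'

```text
time_s: 9.73
tcp_pos: [0.4986, 0.1405, 0.0726]
eef_rot: [-3.139, -0.009, -0.008]
contact_force: [0.1, -0.6, -0.3]
gripper_width: 0.0352
grasp_force: 30.5
```

jog_arm --moves '[{"offset":[0,0,0],"rotation":[0,0,0],"claw":0.9},{"offset":[0,0,0],"rotation":[0,0,0],"claw":0.9}]'

```text
time_s: 9.9
tcp_pos: [0.4974, 0.1359, 0.07]
eef_rot: [3.14, 0.001, -0.004]
contact_force: [0.3, -0.5, -0.9]
gripper_width: 0.035
grasp_force: 30.6
```

```bash
cat >> h.py <<'E'
def held(box,pin,toff=.010):
    p=ctrl.get_image("side"); o=ctrl.get_obs(); t=o["tcp_pos"]; print(t.round(4),o["contact_force"].round(1),o["eef_rot"].round(4),o["gripper_width"].round(4))
    a,b,c,d=box; h=cv2.cvtColor(p["image"],cv2.COLOR_BGR2HSV); m=cv2.inRange(h,(9,90,45),(28,255,255))[a:b,c:d]
    q=np.argwhere(m)+[a,c]; print("u",q[:,1].min()-.5,q[:,1].max()+.5,"v",q[:,0].min()-.5,q[:,0].max()+.5)
    w=proj(p,CYL+[t[0],t[1],t[2]-toff]); print("pred tool",w.min(0).round(1),w.max(0).round(1)); w=proj(p,CYL+[pin[0],pin[1],t[2]-toff]);print("pred pin",w.min(0).round(1),w.max(0).round(1))
    return p
E
python3 - <<'E'
from h import *
p=held((150,205,195,245),(.4961,.1352))
cv2.imwrite("pics/crop7.png",cv2.resize(p["image"][150:225,170:270],(800,600),interpolation=cv2.INTER_CUBIC))
E
```

```text
Traceback (most recent call last):
  File "h.py", line 49, in held
    p=ctrl.get_image("side"); o=ctrl.get_obs(); t=o["tcp_pos"]; print(t.round(4),o["contact_force"].round(1),o["eef_rot"].round(4),o["gripper_width"].round(4))
                                                                                                                                   ^^^^^^^^^^^^^^^^^^^^^^^^
AttributeError: 'float' object has no attribute 'round'
```

jog_arm --moves '[{"offset":[0.0005,0.001,0.01],"rotation":[0,0,0],"claw":0.9},{"offset":[0.0005,0.001,0.016],"rotation":[0,0,0],"claw":0.9},{"offset":[0.0005,0.001,0.02],"rotation":[0,0,0],"claw":0.9},{"offset":[0.0005,0.001,0.02],"rotation":[0,0,0],"claw":0.9}]'

```text
time_s: 10.28
tcp_pos: [0.5, 0.1354, 0.0505]
eef_rot: [-3.141, 0.001, -0.005]
contact_force: [4.7, 1.4, -2.8]
gripper_width: 0.0352
grasp_force: 30.4
```

```bash
sed -i 's/,o\["gripper_width"\].round(4))/,o["gripper_width"])/' h.py; python3 - <<'E'
from h import *
p=held((150,215,195,245),(.4961,.1352))
E
```

```text
[0.5    0.1355 0.0507] [ 4.   1.2 -2.1] [-3.1407e+00  5.0000e-04 -4.4000e-03] 0.035114279267486774
u 194.5 224.5 v 186.5 209.5
pred tool [214.5 185.1] [227.2 200.8]
pred pin [213.4 185.4] [226.1 201.2]
```

jog_arm --moves '[{"offset":[0.002,-0.0005,0.003],"rotation":[0,0,0],"claw":0.9},{"offset":[0.002,-0.0005,0.007],"rotation":[0,0,0],"claw":0.9},{"offset":[0.002,-0.0005,0.007],"rotation":[0,0,0],"claw":0.9}]'

```text
time_s: 10.58
tcp_pos: [0.5004, 0.1359, 0.043]
eef_rot: [3.141, 0.001, -0.001]
contact_force: [2.2, 0.9, -1.8]
gripper_width: 0.035
grasp_force: 30.5
```

jog_arm --moves '[{"offset":[0,0,0],"rotation":[0,0,0],"claw":0.4},{"offset":[0,0,0],"rotation":[0,0,0],"claw":0.4},{"offset":[0,0,0],"rotation":[0,0,0],"claw":0.4},{"offset":[0,0,0],"rotation":[0,0,0],"claw":0.4}]'

```text
time_s: 10.92
tcp_pos: [0.5003, 0.136, 0.0439]
eef_rot: [3.141, 0.001, -0.001]
contact_force: [-0.1, 0.4, 0.2]
gripper_width: 0.0511
grasp_force: 0.0
```

jog_arm --moves '[{"offset":[0,0,-0.03],"rotation":[0,0,0],"claw":0.4},{"offset":[0,0,-0.065],"rotation":[0,0,0],"claw":0.3},{"offset":[0,0.04,-0.07],"rotation":[0,0,0],"claw":0.2},{"offset":[0,0.08,-0.07],"rotation":[0,0,0],"claw":0.2},{"offset":[0,0.12,-0.07],"rotation":[0,0,0],"claw":0.2}]'

```text
time_s: 11.33
tcp_pos: [0.5012, 0.0153, 0.1156]
eef_rot: [3.141, 0.005, 0.005]
contact_force: [-0.3, -0.8, -0.9]
gripper_width: 0.0685
grasp_force: 0.0
```

```bash
python3 - <<'E'
from h import *
ps=shots("5"); sleeves(ps); o=ctrl.get_obs(); print(o["tcp_pos"],o["contact_force"],o["eef_rot"])
E
```

```text
top [240.3 140.1] 138 z0: [0.8251 0.0776] 3d [ 0.8272  0.0777 -0.0041] cost 0.04 side [319.2 185.8] 72
top [345.4 187.4] 148 z0: [ 0.67  -0.235] 3d [ 0.6683 -0.2342  0.0024] cost 0.13 side [343.9 244.4] 210
top [288.  193.2] 138 z0: [ 0.6559 -0.063 ] 3d [ 0.6549 -0.0625  0.001 ] cost 0.13 side [301.4 218.3] 175
top [218.8 247.8] 66 z0: [0.4983 0.1428] 3d [0.4969 0.1406 0.0172] cost 0.01 side [219.7 199.4] 149
top [317.8 264.5] 147 z0: [ 0.4429 -0.143 ] 3d [ 0.4083 -0.113   0.1707] cost 165.87 side [219.7 199.4] 149
top [525.4 412.1] 569 z0: [ 0.0281 -0.6948] 3d [ 0.1483 -0.4829  0.408 ] cost 24.44 side [198.5 201.5] 164
[0.50073851 0.01107818 0.11439788] [-0.54316339  0.55602092  0.35030747] [ 3.13858228e+00 -9.30995184e-03  1.28801726e-03]
```

jog_arm --moves '[{"offset":[0.005,0.037,0],"rotation":[0,0,0],"claw":0.2},{"offset":[0.04,0.06,0],"rotation":[0,0,0],"claw":0.2},{"offset":[0.077,0.076,0],"rotation":[0,0,0],"claw":0.2},{"offset":[0.117,0.076,0],"rotation":[0,0,0],"claw":0.2},{"offset":[0.157,0.076,0],"rotation":[0,0,0],"claw":0.2}]'

```text
time_s: 11.85
tcp_pos: [0.659, -0.0605, 0.1137]
eef_rot: [-3.141, 0.002, 0.001]
contact_force: [0.7, -0.6, 2.1]
gripper_width: 0.0684
grasp_force: 0.0
```

jog_arm --moves '[{"offset":[0,0,0.03],"rotation":[0,0,0],"claw":0.2},{"offset":[0,0,0.06],"rotation":[0,0,0],"claw":0.2},{"offset":[0,0,0.06],"rotation":[0,0,0],"claw":0.2},{"offset":[0,0,0.06],"rotation":[0,0,0],"claw":0.2}]'

```text
time_s: 12.18
tcp_pos: [0.6556, -0.0587, 0.0507]
eef_rot: [-3.14, -0.002, 0.011]
contact_force: [-1.0, -0.0, 0.2]
gripper_width: 0.0685
grasp_force: 0.0
```

```bash
python3 - <<'E'
from h import *
ps=shots("6"); sleeves(ps); o=ctrl.get_obs(); print(o["tcp_pos"],o["contact_force"],o["eef_rot"])
E
```

```text
top [240.2 140.1] 139 z0: [0.825  0.0777] 3d [ 0.981   0.1155 -0.3413] cost 65.43 side [343.7 244.4] 213
top [345.3 187.3] 146 z0: [ 0.6701 -0.2349] 3d [ 0.6685 -0.2335  0.0019] cost 0.21 side [343.7 244.4] 213
top [287.8 195.6] 78 z0: [ 0.6487 -0.0622] 3d [ 0.6497 -0.0632  0.0037] cost 0.52 side [301.2 218.1] 181
top [220.9 247.9] 114 z0: [0.4979 0.1369] 3d [0.4951 0.1345 0.0203] cost 0.09 side [219.6 199.5] 150
top [329.4 258.5] 99 z0: [ 0.4593 -0.1773] 3d [ 0.4108 -0.1336  0.1645] cost 337.0 side [219.6 199.5] 150
top [219.1 271.5] 108 z0: [0.4298 0.1419] 3d [0.428  0.1382 0.0324] cost 0.05 side [198.5 201.5] 164
top [454.9 414.3] 119 z0: [ 0.0276 -0.5009] 3d [ 0.1663 -0.3824  0.3643] cost 456.77 side [198.5 201.5] 164
[ 0.6582862  -0.05948536  0.05556341] [-0.40163413  0.05455009  0.84119343] [3.14129438e+00 1.77786025e-03 3.23962811e-03]
```

jog_arm --moves '[{"offset":[0,0.0025,0.03],"rotation":[0,0,0],"claw":0.2},{"offset":[0,0.0025,0.0445],"rotation":[0,0,0],"claw":0.2},{"offset":[0,0.0025,0.0445],"rotation":[0,0,0],"claw":0.2},{"offset":[0,0.0025,0.0445],"rotation":[0,0,0],"claw":0.9},{"offset":[0,0.0025,0.0445],"rotation":[0,0,0],"claw":0.9}]'

```text
time_s: 12.7
tcp_pos: [0.6594, -0.0626, 0.0125]
eef_rot: [3.141, 0.001, 0.008]
contact_force: [0.4, 0.2, -0.4]
gripper_width: 0.0452
grasp_force: 0.0
```

jog_arm --moves '[{"offset":[0,0,0],"rotation":[0,0,0],"claw":0.9},{"offset":[0,0,0],"rotation":[0,0,0],"claw":0.9},{"offset":[0,0,0],"rotation":[0,0,0],"claw":0.9},{"offset":[0,0,0],"rotation":[0,0,0],"claw":0.9},{"offset":[0,0,0],"rotation":[0,0,0],"claw":0.9}]'

```text
time_s: 13.12
tcp_pos: [0.6597, -0.0625, 0.0129]
eef_rot: [3.141, 0.001, 0.008]
contact_force: [0.3, 0.4, 6.9]
gripper_width: 0.0356
grasp_force: 30.2
```

jog_arm --moves '[{"offset":[0,0,-0.03],"rotation":[0,0,0],"claw":0.9},{"offset":[0,0,-0.065],"rotation":[0,0,0],"claw":0.9},{"offset":[0,0,-0.1],"rotation":[0,0,0],"claw":0.9},{"offset":[-0.04,0,-0.1],"rotation":[0,0,0],"claw":0.9},{"offset":[-0.08,0,-0.1],"rotation":[0,0,0],"claw":0.9}]'

```text
time_s: 13.53
tcp_pos: [0.5812, -0.0632, 0.1143]
eef_rot: [3.139, 0.002, 0.016]
contact_force: [-0.8, -0.1, -1.7]
gripper_width: 0.0353
grasp_force: 30.5
```

jog_arm --moves '[{"offset":[-0.04,-0.005,0],"rotation":[0,0,0],"claw":0.9},{"offset":[-0.07,-0.035,0],"rotation":[0,0,0],"claw":0.9},{"offset":[-0.082,-0.075,0],"rotation":[0,0,0],"claw":0.9},{"offset":[-0.082,-0.11,0],"rotation":[0,0,0],"claw":0.9},{"offset":[-0.082,-0.129,0.02],"rotation":[0,0,0],"claw":0.9}]'

```text
time_s: 13.95
tcp_pos: [0.4978, 0.0696, 0.0944]
eef_rot: [-3.14, -0.003, -0.018]
contact_force: [1.9, -0.5, -0.3]
gripper_width: 0.0357
grasp_force: 30.5
```

jog_arm --moves '[{"offset":[0,0,0.02],"rotation":[0,0,0],"claw":0.9},{"offset":[0,0,0.02],"rotation":[0,0,0],"claw":0.9},{"offset":[0,0,0.02],"rotation":[0,0,0],"claw":0.9}]'

```text
time_s: 14.2
tcp_pos: [0.4946, 0.0666, 0.0687]
eef_rot: [3.141, 0.002, -0.004]
contact_force: [0.2, 0.3, -1.1]
gripper_width: 0.0357
grasp_force: 30.5
```

```bash
python3 - <<'E'
from h import *
p=held((170,215,215,255),(.4925,.0665))
E
```

```text
[0.4958 0.0662 0.0699] [-0.1  0.1 -0.7] [3.1412e+00 7.0000e-04 6.0000e-04] 0.03577946776156817
u 214.5 234.5 v 190.5 207.5
pred tool [224.2 188.8] [237.3 205.3]
pred pin [223.1 189. ] [236.2 205.6]
```

jog_arm --moves '[{"offset":[0.001,0,0.01],"rotation":[0,0,0],"claw":0.9},{"offset":[0.001,0,0.016],"rotation":[0,0,0],"claw":0.9},{"offset":[0.001,0,0.02],"rotation":[0,0,0],"claw":0.9},{"offset":[0.001,0,0.02],"rotation":[0,0,0],"claw":0.9}]'

```text
time_s: 14.58
tcp_pos: [0.4971, 0.0667, 0.0487]
eef_rot: [-3.14, 0.001, -0.001]
contact_force: [2.3, 1.9, -2.4]
gripper_width: 0.0354
grasp_force: 30.4
```

jog_arm --moves '[{"offset":[0.001,-0.001,0.003],"rotation":[0,0,0],"claw":0.9},{"offset":[0.001,-0.001,0.006],"rotation":[0,0,0],"claw":0.9},{"offset":[0.001,-0.001,0.006],"rotation":[0,0,0],"claw":0.9}]'

```text
time_s: 14.83
tcp_pos: [0.497, 0.0672, 0.0425]
eef_rot: [3.141, 0.001, -0.003]
contact_force: [0.5, -0.0, -1.7]
gripper_width: 0.0356
grasp_force: 30.5
```

jog_arm --moves '[{"offset":[0,0,0],"rotation":[0,0,0],"claw":0.4},{"offset":[0,0,0],"rotation":[0,0,0],"claw":0.4},{"offset":[0,0,0],"rotation":[0,0,0],"claw":0.4},{"offset":[0,0,0],"rotation":[0,0,0],"claw":0.4}]'

```text
time_s: 15.17
tcp_pos: [0.4978, 0.0675, 0.0436]
eef_rot: [3.141, 0.001, 0.001]
contact_force: [0.2, -0.3, -0.5]
gripper_width: 0.051
grasp_force: 0.0
```

jog_arm --moves '[{"offset":[0,0,-0.03],"rotation":[0,0,0],"claw":0.4},{"offset":[0,0,-0.065],"rotation":[0,0,0],"claw":0.3},{"offset":[0,0.04,-0.07],"rotation":[0,0,0],"claw":0.2},{"offset":[0,0.08,-0.07],"rotation":[0,0,0],"claw":0.2},{"offset":[0,0.12,-0.07],"rotation":[0,0,0],"claw":0.2}]'

```text
time_s: 15.58
tcp_pos: [0.4985, -0.0533, 0.1152]
eef_rot: [3.14, 0.005, 0.006]
contact_force: [0.7, 0.1, -0.5]
gripper_width: 0.0681
grasp_force: 0.0
```

jog_arm --moves '[{"offset":[0.0866,0.09,0],"rotation":[0,0,0],"claw":0.2},{"offset":[0.0866,0.09,0],"rotation":[0,0,0],"claw":0.2},{"offset":[0.0866,0.09,0],"rotation":[0,0,0],"claw":0.2},{"offset":[0.0866,0.09,0],"rotation":[0,0,0],"claw":0.2}]'

```text
time_s: 15.92
tcp_pos: [0.5878, -0.1483, 0.1113]
eef_rot: [3.139, -0.007, 0.001]
contact_force: [-0.4, 0.3, -0.1]
gripper_width: 0.0683
grasp_force: 0.0
```

jog_arm --moves '[{"offset":[0.088,0.091,0],"rotation":[0,0,0],"claw":0.2},{"offset":[0.088,0.091,0],"rotation":[0,0,0],"claw":0.2},{"offset":[0.088,0.091,0],"rotation":[0,0,0],"claw":0.2},{"offset":[0.088,0.091,0.03],"rotation":[0,0,0],"claw":0.2},{"offset":[0.088,0.091,0.05],"rotation":[0,0,0],"claw":0.2}]'

```text
time_s: 16.33
tcp_pos: [0.6744, -0.236, 0.0627]
eef_rot: [3.14, -0.002, 0.004]
contact_force: [-1.1, 1.2, -1.9]
gripper_width: 0.0682
grasp_force: 0.0
```

jog_arm --moves '[{"offset":[0,0,0],"rotation":[0,0,0],"claw":0.2},{"offset":[0,0,0],"rotation":[0,0,0],"claw":0.2}]'

```text
time_s: 16.5
tcp_pos: [0.671, -0.2326, 0.061]
eef_rot: [-3.14, -0.001, 0.007]
contact_force: [-0.6, -0.9, 0.4]
gripper_width: 0.0681
grasp_force: 0.0
```

```bash
python3 - <<'E'
from h import *
ps=shots("7"); sleeves(ps); o=ctrl.get_obs(); print(o["tcp_pos"],o["contact_force"],o["eef_rot"])
E
```

```text
top [240.3 140.1] 138 z0: [0.825  0.0776] 3d [ 0.8262  0.0782 -0.0044] cost 0.1 side [318.2 186. ] 72
top [345.2 187.8] 134 z0: [ 0.6686 -0.2344] 3d [ 0.6678 -0.2338  0.0024] cost 0.01 side [343.9 244.4] 216
top [220.9 247.9] 114 z0: [0.4979 0.1369] 3d [0.5031 0.132  0.0023] cost 5.44 side [225.1 204.2] 309
top [244.6 247.9] 108 z0: [0.4961 0.0679] 3d [0.4866 0.0679 0.0388] cost 6.58 side [225.1 204.2] 309
top [219.1 271.5] 108 z0: [0.4298 0.1419] 3d [0.428  0.138  0.0327] cost 0.04 side [198.5 201.5] 164
[ 0.67301362 -0.23318221  0.06514586] [0.89768543 0.18592256 0.92159724] [3.14056027e+00 1.82969800e-03 3.36018293e-03]
```

jog_arm --moves '[{"offset":[0,0.001,0.03],"rotation":[0,0,0],"claw":0.2},{"offset":[0,0.001,0.0525],"rotation":[0,0,0],"claw":0.2},{"offset":[0,0.001,0.0525],"rotation":[0,0,0],"claw":0.2},{"offset":[0,0.001,0.0525],"rotation":[0,0,0],"claw":0.9},{"offset":[0,0.001,0.0525],"rotation":[0,0,0],"claw":0.9}]'

```text
time_s: 17.02
tcp_pos: [0.6738, -0.2346, 0.0139]
eef_rot: [3.14, 0.002, 0.006]
contact_force: [0.1, 0.5, 0.6]
gripper_width: 0.0454
grasp_force: 0.0
```

jog_arm --moves '[{"offset":[0,0,0],"rotation":[0,0,0],"claw":0.9},{"offset":[0,0,0],"rotation":[0,0,0],"claw":0.9},{"offset":[0,0,0],"rotation":[0,0,0],"claw":0.9},{"offset":[0,0,0],"rotation":[0,0,0],"claw":0.9},{"offset":[0,0,0],"rotation":[0,0,0],"claw":0.9}]'

```text
time_s: 17.43
tcp_pos: [0.6744, -0.235, 0.0147]
eef_rot: [3.139, 0.001, 0.009]
contact_force: [-0.2, 1.0, 5.6]
gripper_width: 0.0342
grasp_force: 34.4
```

jog_arm --moves '[{"offset":[0,0,-0.03],"rotation":[0,0,0],"claw":0.9},{"offset":[0,0,-0.065],"rotation":[0,0,0],"claw":0.9},{"offset":[0,0,-0.1],"rotation":[0,0,0],"claw":0.9},{"offset":[0,0,-0.1],"rotation":[0,0,0],"claw":0.9},{"offset":[0,0,-0.1],"rotation":[0,0,0],"claw":0.9}]'

```text
time_s: 17.85
tcp_pos: [0.6746, -0.2354, 0.1161]
eef_rot: [3.138, 0.001, 0.013]
contact_force: [0.2, 0.4, -1.3]
gripper_width: 0.0344
grasp_force: 34.2
```

```bash
python3 - <<'E'
from h import *
o=ctrl.get_obs(); print(o["tcp_pos"],o["contact_force"],o["eef_rot"])
p=ctrl.get_image("side");h=cv2.cvtColor(p["image"],cv2.COLOR_BGR2HSV); m=cv2.inRange(h,(9,90,45),(28,255,255))
for c in range(210,244,2):
    r=np.flatnonzero(m[170:230,c])+170; print(c,(r.min(),r.max()) if len(r) else None,end=" ")
for n,X in (("A18",(.4955,.135,.020)),("B18",(.493,.0668,.020)),("B30",(.493,.0668,.032))):
    w=proj(p,CYL+X); print(n,w.min(0).round(1),w.max(0).round(1))
E
```

```text
[ 0.67458579 -0.23536125  0.11614112] [ 0.17046432  0.41959374 -1.32386182] [3.13766358e+00 1.03304363e-03 1.31399471e-02]
210 None 212 None 214 (np.int64(194), np.int64(197)) 216 (np.int64(193), np.int64(206)) 218 (np.int64(193), np.int64(206)) 220 (np.int64(193), np.int64(206)) 222 (np.int64(193), np.int64(206)) 224 (np.int64(193), np.int64(206)) 226 (np.int64(203), np.int64(215)) 228 (np.int64(203), np.int64(216)) 230 (np.int64(202), np.int64(216)) 232 (np.int64(202), np.int64(216)) 234 (np.int64(202), np.int64(216)) 236 (np.int64(204), np.int64(208)) 238 None 240 None 242 None A18 [213.6 191.6] [226.3 207.4]
B18 [223.9 201.1] [236.8 217.5]
B30 [223.7 197.5] [236.7 213.9]
```

jog_arm --moves '[{"offset":[-0.123,-0.152,0],"rotation":[0,0,0],"claw":0.9},{"offset":[-0.123,-0.152,0],"rotation":[0,0,0],"claw":0.9},{"offset":[-0.123,-0.152,0],"rotation":[0,0,0],"claw":0.9},{"offset":[-0.123,-0.152,0],"rotation":[0,0,0],"claw":0.9},{"offset":[-0.123,-0.152,0],"rotation":[0,0,0],"claw":0.9}]'

```text
time_s: 18.32
tcp_pos: [0.5452, -0.0795, 0.1076]
eef_rot: [-3.139, -0.002, 0.011]
contact_force: [0.7, -0.0, -0.9]
gripper_width: 0.0345
grasp_force: 34.2
```

jog_arm --moves '[{"offset":[-0.123,-0.152,0],"rotation":[0,0,0],"claw":0.9},{"offset":[-0.123,-0.152,0],"rotation":[0,0,0],"claw":0.9},{"offset":[-0.123,-0.152,0],"rotation":[0,0,0],"claw":0.9},{"offset":[-0.123,-0.152,0],"rotation":[0,0,0],"claw":0.9},{"offset":[-0.123,-0.152,0],"rotation":[0,0,0],"claw":0.9}]'

```text
time_s: 18.73
tcp_pos: [0.422, 0.0715, 0.1082]
eef_rot: [-3.141, -0.002, 0.009]
contact_force: [0.3, 0.5, -0.6]
gripper_width: 0.0346
grasp_force: 34.2
```

jog_arm --moves '[{"offset":[0,0,0.02],"rotation":[0,0,0],"claw":0.9},{"offset":[0,0,0.04],"rotation":[0,0,0],"claw":0.9},{"offset":[0,0,0.04],"rotation":[0,0,0],"claw":0.9},{"offset":[0,0,0.04],"rotation":[0,0,0],"claw":0.9}]'

```text
time_s: 19.07
tcp_pos: [0.4239, 0.0695, 0.0684]
eef_rot: [3.141, 0.001, -0.01]
contact_force: [-0.3, -0.3, -0.7]
gripper_width: 0.0345
grasp_force: 34.2
```

```bash
python3 - <<'E'
from h import *
p=held((200,225,195,223),(.4255,.0695),.0140)
E
```

```text
[0.4253 0.0693 0.0698] [ 0.2 -0.1 -1.4] [ 3.1414e+00  7.0000e-04 -4.7000e-03] 0.03398358357471316
u 194.5 222.5 v 199.5 213.5
pred tool [201.3 196.1] [215. 213.]
pred pin [201.3 196. ] [215. 213.]
```

jog_arm --moves '[{"offset":[0.0035,0,0],"rotation":[0,0,0],"claw":0.9},{"offset":[0.0035,0,0.008],"rotation":[0,0,0],"claw":0.9},{"offset":[0.0035,0,0.014],"rotation":[0,0,0],"claw":0.9},{"offset":[0.0035,0,0.018],"rotation":[0,0,0],"claw":0.9},{"offset":[0.0035,0,0.018],"rotation":[0,0,0],"claw":0.9}]'

```text
time_s: 19.53
tcp_pos: [0.4301, 0.0699, 0.0519]
eef_rot: [-3.14, -0.0, -0.001]
contact_force: [2.7, 2.4, -3.7]
gripper_width: 0.0345
grasp_force: 34.1
```

jog_arm --moves '[{"offset":[0.001,-0.001,0.004],"rotation":[0,0,0],"claw":0.9},{"offset":[0.001,-0.001,0.007],"rotation":[0,0,0],"claw":0.9},{"offset":[0.001,-0.001,0.007],"rotation":[0,0,0],"claw":0.9}]'

```text
time_s: 19.78
tcp_pos: [0.4301, 0.0704, 0.045]
eef_rot: [3.141, 0.001, -0.002]
contact_force: [0.9, -0.1, -1.1]
gripper_width: 0.034
grasp_force: 34.2
```

jog_arm --moves '[{"offset":[0,0,0],"rotation":[0,0,0],"claw":0.4},{"offset":[0,0,0],"rotation":[0,0,0],"claw":0.4},{"offset":[0,0,0],"rotation":[0,0,0],"claw":0.4},{"offset":[0,0,0],"rotation":[0,0,0],"claw":0.4}]'

```text
time_s: 20.12
tcp_pos: [0.4309, 0.0704, 0.0461]
eef_rot: [3.141, 0.001, 0.001]
contact_force: [0.1, -0.1, 0.6]
gripper_width: 0.0513
grasp_force: 0.0
```

jog_arm --moves '[{"offset":[0,0,-0.035],"rotation":[0,0,0],"claw":0.4},{"offset":[0,0,-0.07],"rotation":[0,0,0],"claw":0.4},{"offset":[0,0,-0.1],"rotation":[0,0,0],"claw":0.3},{"offset":[0,0.04,-0.1],"rotation":[0,0,0],"claw":0.3},{"offset":[0,0.08,-0.1],"rotation":[0,0,0],"claw":0.3}]'

```text
time_s: 20.53
tcp_pos: [0.4327, -0.0091, 0.1493]
eef_rot: [3.14, 0.011, 0.012]
contact_force: [0.1, -1.3, -0.6]
gripper_width: 0.0599
grasp_force: 0.0
```

jog_arm --moves '[{"offset":[0,0.1,0],"rotation":[0,0,0],"claw":0.3},{"offset":[0,0.1,0],"rotation":[0,0,0],"claw":0.3},{"offset":[0,0.1,0],"rotation":[0,0,0],"claw":0.3}]'

```text
time_s: 20.78
tcp_pos: [0.4306, -0.1138, 0.1463]
eef_rot: [3.138, -0.005, 0.001]
contact_force: [0.1, -0.6, 0.0]
gripper_width: 0.0597
grasp_force: 0.0
```

```bash
python3 - <<'E'
from h import *
ps=shots("8"); sleeves(ps); o=ctrl.get_obs(); print(o["tcp_pos"],o["contact_force"],o["eef_rot"])
a=cv2.resize(ps[1]["image"][170:230,170:250],(400,300),interpolation=cv2.INTER_CUBIC)
b=cv2.resize(ps[0]["image"][225:285,190:270],(400,300),interpolation=cv2.INTER_CUBIC)
cv2.imwrite("pics/crop8.png",np.hstack([a,b]))
E
```

```text
top [240.3 140.1] 138 z0: [0.8251 0.0776] 3d [ 0.8269  0.0777 -0.0037] cost 0.04 side [319.1 185.7] 69
top [220.9 247.9] 115 z0: [0.4979 0.1369] 3d [ 5.030e-01  1.341e-01 -5.000e-04] cost 5.25 side [225.1 204.2] 310
top [244.6 247.9] 108 z0: [0.4961 0.0679] 3d [0.4855 0.0676 0.0405] cost 6.64 side [225.1 204.2] 310
top [219.1 271.5] 108 z0: [0.4298 0.1419] 3d [0.4348 0.138  0.0071] cost 4.39 side [203.5 208.4] 327
top [243.9 272.5] 107 z0: [0.4253 0.0706] 3d [0.4191 0.0716 0.0465] cost 5.9 side [203.5 208.4] 327
top [527.1 413. ] 503 z0: [ 0.0257 -0.6992] 3d [ 0.1528 -0.4928  0.4033] cost 54.37 side [203.5 208.4] 327
[ 0.43069094 -0.11229549  0.14601366] [0.12296681 0.25573379 0.04207505] [ 3.14056366e+00 -7.03709461e-03  2.99988196e-04]
```

View pics/crop8.png

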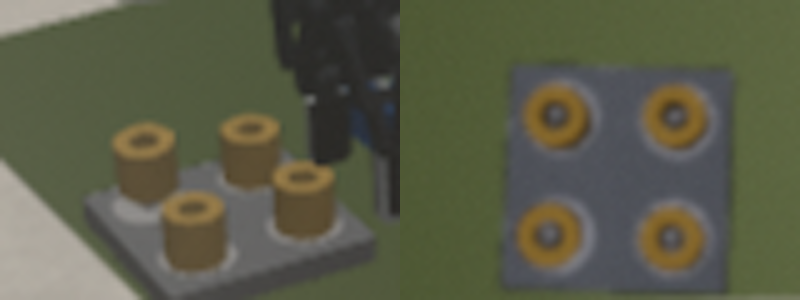

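jog_arm --moves '[{"offset":[-0.001,-0.183,0],"rotation":[0,0,0],"claw":0.35},{"offset":[-0.001,-0.183,0],"rotation":[0,0,0],"claw":0.35},{"offset":[-0.001,-0.183,0],"rotation":[0,0,0],"claw":0.35},{"offset":[-0.001,-0.183,0],"rotation":[0,0,0],"claw":0.35},{"offset":[-0.001,-0.183,0],"rotation":[0,0,0],"claw":0.35}]'

```text
time_s: 21.3
tcp_pos: [0.4286, 0.0787, 0.1461]
eef_rot: [-3.138, -0.009, -0.0]
contact_force: [-0.6, 0.4, 0.6]
gripper_width: 0.0555
grasp_force: 0.0
```

jog_arm --moves '[{"offset":[0,0,0.035],"rotation":[0,0,0],"claw":0.35},{"offset":[0,0,0.05],"rotation":[0,0,0],"claw":0.35},{"offset":[0,0,0.05],"rotation":[0,0,0],"claw":0.35},{"offset":[0,0,0.05],"rotation":[0,0,0],"claw":0.35}]'

```text
time_s: 21.63
tcp_pos: [0.4287, 0.0744, 0.0952]
eef_rot: [-3.141, -0.003, 0.004]
contact_force: [0.2, -0.3, 0.7]
gripper_width: 0.0556
grasp_force: 0.0
```

```bash
python3 - <<'E'
from h import *
o=ctrl.get_obs(); print(o["tcp_pos"],o["contact_force"],o["eef_rot"],o["gripper_width"])
E
```

```text
[0.42871519 0.07444091 0.09523334] [ 0.22092922 -0.3488694   0.71217996] [-3.1413695  -0.00337916  0.00352976] 0.0555652092778817
```

jog_arm --moves '[{"offset":[0.001,0.004,0],"rotation":[0,0,0],"claw":0.35},{"offset":[0.001,0.004,0.035],"rotation":[0,0,0],"claw":0.35},{"offset":[0.001,0.004,0.062],"rotation":[0,0,0],"claw":0.35},{"offset":[0.001,0.004,0.062],"rotation":[0,0,0],"claw":0.35},{"offset":[0.001,0.004,0.062],"rotation":[0,0,0],"claw":0.9}]'

```text
time_s: 22.05
tcp_pos: [0.4306, 0.0691, 0.0341]
eef_rot: [3.141, -0.0, -0.002]
contact_force: [0.2, -0.4, 0.5]
gripper_width: 0.0448
grasp_force: 0.0
```

jog_arm --moves '[{"offset":[0,0,0],"rotation":[0,0,0],"claw":0.9},{"offset":[0,0,0],"rotation":[0,0,0],"claw":0.9},{"offset":[0,0,0],"rotation":[0,0,0],"claw":0.9},{"offset":[0,0,0],"rotation":[0,0,0],"claw":0.9},{"offset":[0,0,0],"rotation":[0,0,0],"claw":0.9}]'

```text
time_s: 22.47
tcp_pos: [0.4329, 0.0698, 0.0361]
eef_rot: [-3.141, -0.001, -0.009]
contact_force: [2.1, 1.0, 6.2]
gripper_width: 0.0336
grasp_force: 32.5
```

jog_arm --moves '[{"offset":[0,0,-0.03],"rotation":[0,0,0],"claw":0.9},{"offset":[0,0,-0.06],"rotation":[0,0,0],"claw":0.9},{"offset":[0,0,-0.1],"rotation":[0,0,0],"claw":0.9},{"offset":[0,0,-0.13],"rotation":[0,0,0],"claw":0.9},{"offset":[0,0,-0.13],"rotation":[0,0,0],"claw":0.9}]'

```text
time_s: 22.88
tcp_pos: [0.4345, 0.0692, 0.1716]
eef_rot: [3.141, 0.001, 0.022]
contact_force: [-0.1, 0.4, 0.1]
gripper_width: 0.0336
grasp_force: 32.9
```

```bash
python3 - <<'E'
from h import *
ps=shots("9"); o=ctrl.get_obs(); print(o["tcp_pos"],o["contact_force"],o["eef_rot"],o["gripper_width"])
for q in ps: print([(u.round(1),s) for u,s in brass(q)])
E
```

```text
[0.43140702 0.06918574 0.16535129] [ 0.26027999 -0.09123188 -1.19441091] [3.14078448e+00 8.80284030e-04 5.11005506e-03] 0.03385676186179154
[(array([240.2, 140.1]), np.int32(139)), (array([317.8, 264.5]), np.int32(146)), (array([527. , 412.9]), np.int32(519))]
[(array([205.3, 174.7]), np.int32(138)), (array([318.9, 185.8]), np.int32(70)), (array([225.1, 204.2]), np.int32(310)), (array([198.5, 201.5]), np.int32(165))]
```

jog_arm --moves '[{"offset":[0.2046,0.0227,0],"rotation":[0,0,0],"claw":0.9},{"offset":[0.2046,0.0227,0],"rotation":[0,0,0],"claw":0.9},{"offset":[0.2046,0.0227,0],"rotation":[0,0,0],"claw":0.9},{"offset":[0.2046,0.0227,0],"rotation":[0,0,0],"claw":0.9},{"offset":[0.2046,0.0227,0],"rotation":[0,0,0],"claw":0.9}]'

```text
time_s: 23.4
tcp_pos: [0.6357, 0.0463, 0.1604]
eef_rot: [3.141, 0.001, -0.008]
contact_force: [0.6, 0.4, 0.2]
gripper_width: 0.0337
grasp_force: 32.9
```

jog_arm --moves '[{"offset":[0,0,0.03],"rotation":[0,0,0],"claw":0.9},{"offset":[0,0,0.06],"rotation":[0,0,0],"claw":0.9},{"offset":[0,0,0.09],"rotation":[0,0,0],"claw":0.9},{"offset":[0,0,0.09],"rotation":[0,0,0],"claw":0.9},{"offset":[0,0,0.09],"rotation":[0,0,0],"claw":0.9}]'

```text
time_s: 23.82
tcp_pos: [0.6321, 0.0468, 0.069]
eef_rot: [3.141, 0.001, -0.016]
contact_force: [0.5, -0.4, -0.3]
gripper_width: 0.0339
grasp_force: 32.9
```

```bash
python3 - <<'E'
from h import *
ps=shots("10"); p=ps[1]; o=ctrl.get_obs(); print(o["tcp_pos"],o["contact_force"],o["eef_rot"],o["gripper_width"])
a=cv2.resize(p["image"][160:235,230:330],(800,600),interpolation=cv2.INTER_CUBIC)
# predicted inner pocket1 floor/rim outline (cam coordinates) drawn
for X0,col in (((.633,.046),(0,255,255)),):
  for z in(.026,):
    w=proj(p,[[X0[0]+dx,X0[1]+dy,z] for dx,dy in((-.022,-.022),(.022,-.022),(.022,.022),(-.022,.022))])
    cv2.polylines(a,[np.int32(((w-[230,160]+.5)*8).round())],True,col,1)
t=o["tcp_pos"]; w=proj(p,CYL[:40]+[t[0]-.003,t[1]-.0005,t[2]-.018]); cv2.polylines(a,[np.int32((w-[230,160]+.5)*8)],True,(255,255,255),1)
cv2.imwrite("pics/crop10.png",a)
E
```

```text
[0.63571509 0.04682277 0.07479423] [ 0.92878937 -0.04894541  0.08474839] [3.14125685e+00 1.11081501e-03 1.68055697e-03] 0.033770832428454425
```

View pics/crop10.png

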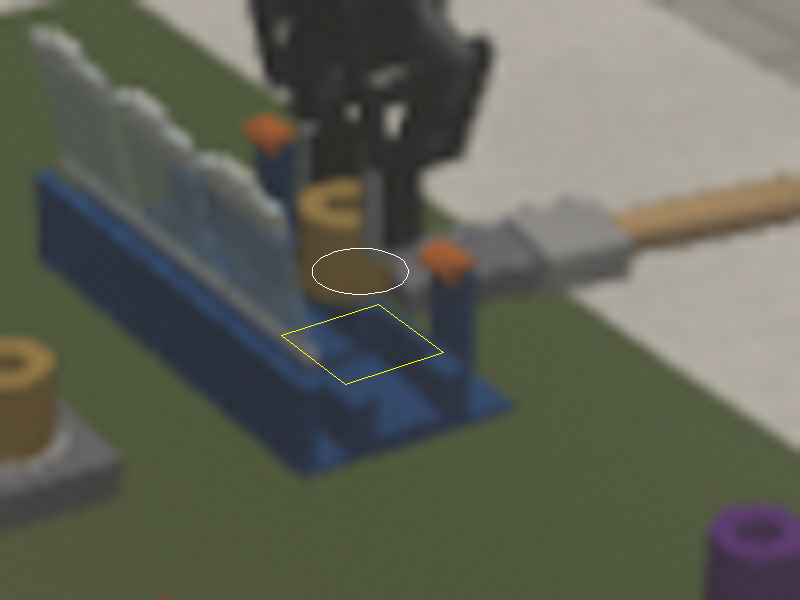

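jog_arm --moves '[{"offset":[0.0025,0,0.02],"rotation":[0,0,0],"claw":0.9},{"offset":[0.0025,0,0.035],"rotation":[0,0,0],"claw":0.9},{"offset":[0.0025,0,0.046],"rotation":[0,0,0],"claw":0.9},{"offset":[0.0025,0,0.046],"rotation":[0,0,0],"claw":0.9},{"offset":[0.0025,0,0.046],"rotation":[0,0,0],"claw":0.9}]'

```text
time_s: 24.33
tcp_pos: [0.6382, 0.0469, 0.0289]
eef_rot: [3.141, 0.001, 0.002]
contact_force: [0.1, -0.1, -1.0]
gripper_width: 0.0337
grasp_force: 32.9
```

```bash
python3 - <<'E'
from h import *
o=ctrl.get_obs(); print(o["tcp_pos"],o["contact_force"],o["eef_rot"],o["gripper_width"])
E
```

```text
[0.63815466 0.0469337  0.02885924] [ 0.07971952 -0.11131129 -1.00609286] [3.14142411e+00 1.21025648e-03 1.70691629e-03] 0.03370518366346637
```

jog_arm --moves '[{"offset":[0,0,0.004],"rotation":[0,0,0],"claw":0.9},{"offset":[0,0,0.004],"rotation":[0,0,0],"claw":0.4},{"offset":[0,0,0.004],"rotation":[0,0,0],"claw":0.4},{"offset":[0,0,0.004],"rotation":[0,0,0],"claw":0.4},{"offset":[0,0,0.004],"rotation":[0,0,0],"claw":0.4}]'

```text
time_s: 24.75
tcp_pos: [0.6383, 0.0469, 0.0246]
eef_rot: [3.141, 0.001, 0.002]
contact_force: [1.0, -0.5, -0.2]
gripper_width: 0.0514
grasp_force: 0.0
```

jog_arm --moves '[{"offset":[0,0,-0.03],"rotation":[0,0,0],"claw":0.4},{"offset":[0,0,-0.065],"rotation":[0,0,0],"claw":0.4},{"offset":[0,0,-0.1],"rotation":[0,0,0],"claw":0.4},{"offset":[0,0,-0.135],"rotation":[0,0,0],"claw":0.4},{"offset":[0,0,-0.135],"rotation":[0,0,0],"claw":0.35}]'

```text
time_s: 25.17
tcp_pos: [0.6423, 0.0469, 0.1696]
eef_rot: [3.141, 0.001, 0.028]
contact_force: [0.7, 0.5, 1.6]
gripper_width: 0.0552
grasp_force: 0.0
```

jog_arm --moves '[{"offset":[-0.1405,-0.0205,0],"rotation":[0,0,0],"claw":0.35},{"offset":[-0.1405,-0.0205,0],"rotation":[0,0,0],"claw":0.35},{"offset":[-0.1405,-0.0205,0],"rotation":[0,0,0],"claw":0.35},{"offset":[-0.1405,-0.0205,0],"rotation":[0,0,0],"claw":0.35},{"offset":[-0.1405,-0.0205,0.03],"rotation":[0,0,0],"claw":0.35}]'

```text
time_s: 25.58
tcp_pos: [0.4982, 0.0683, 0.1352]
eef_rot: [-3.141, -0.003, -0.02]
contact_force: [1.7, -0.4, 1.3]
gripper_width: 0.0555
grasp_force: 0.0
```

jog_arm --moves '[{"offset":[0,0,0.025],"rotation":[0,0,0],"claw":0.35},{"offset":[0,0,0.04],"rotation":[0,0,0],"claw":0.35},{"offset":[0,0,0.04],"rotation":[0,0,0],"claw":0.35},{"offset":[0,0,0.04],"rotation":[0,0,0],"claw":0.35}]'

```text
time_s: 25.92
tcp_pos: [0.4968, 0.0673, 0.0883]
eef_rot: [3.141, 0.001, -0.002]
contact_force: [-0.4, -1.3, 0.2]
gripper_width: 0.0558
grasp_force: 0.0
```

```bash
python3 - <<'E'
from h import *
ps=shots("11"); o=ctrl.get_obs(); print(o["tcp_pos"],o["contact_force"],o["eef_rot"],o["gripper_width"])
sleeves(ps)
E
```

```text
[0.49851417 0.0673234  0.09036911] [-0.51190622 -0.33228083 -0.08715756] [3.14154480e+00 9.32802311e-04 4.47788922e-03] 0.05561438789655506
top [240.4 139.8] 139 z0: [0.826  0.0772] 3d [ 0.8272  0.0775 -0.0039] cost 0.0 side [319.  185.8] 73
top [251.7 201. ] 104 z0: [0.6349 0.0454] 3d [0.6322 0.045  0.0102] cost 0.03 side [274.5 202.4] 110
top [317.8 264.5] 146 z0: [ 0.4429 -0.143 ] 3d [ 0.4156 -0.1111  0.151 ] cost 111.48 side [225.1 204.2] 310
top [219.3 271.6] 108 z0: [0.4298 0.1415] 3d [0.4278 0.1375 0.0329] cost 0.05 side [198.5 201.5] 165
```

jog_arm --moves '[{"offset":[0,0,0.03],"rotation":[0,0,0],"claw":0.35},{"offset":[0,0,0.057],"rotation":[0,0,0],"claw":0.35},{"offset":[0,0,0.057],"rotation":[0,0,0],"claw":0.35},{"offset":[0,0,0.057],"rotation":[0,0,0],"claw":0.9},{"offset":[0,0,0.057],"rotation":[0,0,0],"claw":0.9}]'

```text
time_s: 26.43
tcp_pos: [0.4989, 0.0674, 0.0339]
eef_rot: [3.142, 0.001, 0.005]
contact_force: [1.5, 0.9, -0.2]
gripper_width: 0.0356
grasp_force: 30.0
```

jog_arm --moves '[{"offset":[0,0,0],"rotation":[0,0,0],"claw":0.9},{"offset":[0,0,0],"rotation":[0,0,0],"claw":0.9},{"offset":[0,0,0],"rotation":[0,0,0],"claw":0.9},{"offset":[0,0,0],"rotation":[0,0,0],"claw":0.9}]'

```text
time_s: 26.77
tcp_pos: [0.4988, 0.0674, 0.0336]
eef_rot: [3.142, 0.001, 0.006]
contact_force: [-0.1, 0.3, 4.1]
gripper_width: 0.0355
grasp_force: 30.4
```

jog_arm --moves '[{"offset":[0,0,-0.03],"rotation":[0,0,0],"claw":0.9},{"offset":[0,0,-0.06],"rotation":[0,0,0],"claw":0.9},{"offset":[0,0,-0.1],"rotation":[0,0,0],"claw":0.9},{"offset":[0,0,-0.13],"rotation":[0,0,0],"claw":0.9},{"offset":[0,0,-0.13],"rotation":[0,0,0],"claw":0.9}]'

```text
time_s: 27.18
tcp_pos: [0.5015, 0.0675, 0.1703]
eef_rot: [-3.141, -0.001, -0.024]
contact_force: [1.3, -0.4, -0.0]
gripper_width: 0.0352
grasp_force: 32.8
```

jog_arm --moves '[{"offset":[0.14,-0.0435,0],"rotation":[0,0,0],"claw":0.9},{"offset":[0.14,-0.0435,0],"rotation":[0,0,0],"claw":0.9},{"offset":[0.14,-0.0435,0],"rotation":[0,0,0],"claw":0.9},{"offset":[0.14,-0.0435,0],"rotation":[0,0,0],"claw":0.9},{"offset":[0.14,-0.0435,0],"rotation":[0,0,0],"claw":0.9}]'

```text
time_s: 27.6
tcp_pos: [0.6402, 0.112, 0.1592]
eef_rot: [-3.141, -0.002, 0.001]
contact_force: [-1.0, -1.1, -1.7]
gripper_width: 0.0353
grasp_force: 32.8
```

jog_arm --moves '[{"offset":[0,0,0.03],"rotation":[0,0,0],"claw":0.9},{"offset":[0,0,0.06],"rotation":[0,0,0],"claw":0.9},{"offset":[0,0,0.085],"rotation":[0,0,0],"claw":0.9},{"offset":[0,0,0.085],"rotation":[0,0,0],"claw":0.9},{"offset":[0,0,0.085],"rotation":[0,0,0],"claw":0.9}]'

```text
time_s: 28.02
tcp_pos: [0.6351, 0.1106, 0.0744]
eef_rot: [3.141, 0.001, -0.009]
contact_force: [-0.3, -0.4, -0.9]
gripper_width: 0.0355
grasp_force: 32.8
```

```bash
python3 - <<'E'
from h import *
p=held((150,215,245,275),(.633,.110),.018)
E
```

```text
[0.637  0.1108 0.0772] [ 0.4 -1.1 -0.8] [ 3.1414e+00  9.0000e-04 -7.0000e-04] 0.035572478836247465
u 256.5 274.5 v 172.5 206.5
pred tool [258.1 171.5] [270.  186.8]
pred pin [257.2 171.9] [269.  187.2]
```

jog_arm --moves '[{"offset":[0.001,0,0.02],"rotation":[0,0,0],"claw":0.9},{"offset":[0.001,0,0.035],"rotation":[0,0,0],"claw":0.9},{"offset":[0.001,0,0.048],"rotation":[0,0,0],"claw":0.9},{"offset":[0.001,0,0.048],"rotation":[0,0,0],"claw":0.9}]'

```text
time_s: 28.4
tcp_pos: [0.6374, 0.1107, 0.0277]
eef_rot: [3.141, 0.001, -0.004]
contact_force: [0.0, 0.1, -1.6]
gripper_width: 0.0353
grasp_force: 32.8
```

jog_arm --moves '[{"offset":[0,0,0.004],"rotation":[0,0,0],"claw":0.9},{"offset":[0,0,0.007],"rotation":[0,0,0],"claw":0.9},{"offset":[0,0,0.007],"rotation":[0,0,0],"claw":0.9}]'

```text
time_s: 28.65
tcp_pos: [0.6394, 0.111, 0.0239]
eef_rot: [-3.142, -0.001, -0.005]
contact_force: [-1.7, -0.0, 2.5]
gripper_width: 0.0357
grasp_force: 34.4
```

jog_arm --moves '[{"offset":[0,0,0],"rotation":[0,0,0],"claw":0.4},{"offset":[0,0,0],"rotation":[0,0,0],"claw":0.4},{"offset":[0,0,0],"rotation":[0,0,0],"claw":0.4},{"offset":[0,0,0],"rotation":[0,0,0],"claw":0.4}]'

```text
time_s: 28.98
tcp_pos: [0.6385, 0.1109, 0.022]
eef_rot: [3.142, 0.001, 0.001]
contact_force: [-0.6, 0.9, -0.7]
gripper_width: 0.051
grasp_force: 0.0
```

jog_arm --moves '[{"offset":[0,0,-0.03],"rotation":[0,0,0],"claw":0.4},{"offset":[0,0,-0.065],"rotation":[0,0,0],"claw":0.4},{"offset":[0,0,-0.1],"rotation":[0,0,0],"claw":0.4},{"offset":[0,0,-0.14],"rotation":[0,0,0],"claw":0.4},{"offset":[0,0,-0.14],"rotation":[0,0,0],"claw":0.35}]'

```text
time_s: 29.4
tcp_pos: [0.6429, 0.1113, 0.1731]
eef_rot: [-3.14, -0.001, -0.029]
contact_force: [1.0, -0.0, 2.3]
gripper_width: 0.0552
grasp_force: 0.0
```

jog_arm --moves '[{"offset":[-0.138,-0.0255,0],"rotation":[0,0,0],"claw":0.35},{"offset":[-0.138,-0.0255,0],"rotation":[0,0,0],"claw":0.35},{"offset":[-0.138,-0.0255,0],"rotation":[0,0,0],"claw":0.35},{"offset":[-0.138,-0.0255,0],"rotation":[0,0,0],"claw":0.35},{"offset":[-0.138,-0.0255,0.03],"rotation":[0,0,0],"claw":0.35}]'

```text
time_s: 29.82
tcp_pos: [0.5011, 0.1379, 0.1381]
eef_rot: [-3.139, -0.004, -0.019]
contact_force: [1.5, 0.1, 0.6]
gripper_width: 0.0557
grasp_force: 0.0
```

jog_arm --moves '[{"offset":[0,0,0.025],"rotation":[0,0,0],"claw":0.35},{"offset":[0,0,0.04],"rotation":[0,0,0],"claw":0.35},{"offset":[0,0,0.04],"rotation":[0,0,0],"claw":0.35},{"offset":[0,0,0.04],"rotation":[0,0,0],"claw":0.35}]'

```text
time_s: 30.15
tcp_pos: [0.4997, 0.1362, 0.091]
eef_rot: [3.141, 0.001, -0.003]
contact_force: [0.1, 0.5, 1.4]
gripper_width: 0.0557
grasp_force: 0.0
```

```bash
python3 - <<'E'
from h import *
ps=shots("12"); o=ctrl.get_obs(); print(o["tcp_pos"],o["contact_force"],o["eef_rot"],o["gripper_width"])
sleeves(ps)
E
```

```text
[0.50140601 0.13645775 0.0932431 ] [ 1.41062865 -0.36426609 -0.06392528] [-3.14125420e+00 -8.55068170e-04 -4.16808168e-03] 0.05559115619307174
top [240.2 140.1] 139 z0: [0.825  0.0777] 3d [ 0.8268  0.0776 -0.0035] cost 0.07 side [319.2 185.8] 70
top [229.7 200.9] 106 z0: [0.6369 0.1107] 3d [ 0.6506  0.1103 -0.014 ] cost 18.76 side [273.  199.3] 128
top [251.7 201. ] 104 z0: [0.6349 0.0454] 3d [0.6289 0.0448 0.0229] cost 0.47 side [273.  199.3] 128
top [317.8 264.5] 149 z0: [ 0.4429 -0.143 ] 3d [ 0.4006 -0.119   0.1677] cost 169.6 side [219.7 199.4] 150
top [217.8 271.7] 75 z0: [0.4295 0.1458] 3d [0.4285 0.1415 0.0309] cost 0.02 side [198.5 201.5] 164
```

jog_arm --moves '[{"offset":[0,0,0.03],"rotation":[0,0,0],"claw":0.35},{"offset":[0,0,0.059],"rotation":[0,0,0],"claw":0.35},{"offset":[0,0,0.059],"rotation":[0,0,0],"claw":0.35},{"offset":[0,0,0.059],"rotation":[0,0,0],"claw":0.9},{"offset":[0,0,0.059],"rotation":[0,0,0],"claw":0.9}]'

```text
time_s: 30.67
tcp_pos: [0.5019, 0.1365, 0.035]
eef_rot: [-3.141, -0.001, -0.005]
contact_force: [-0.7, -0.6, 0.1]
gripper_width: 0.0347
grasp_force: 30.1
```

jog_arm --moves '[{"offset":[0,0,0],"rotation":[0,0,0],"claw":0.9},{"offset":[0,0,0],"rotation":[0,0,0],"claw":0.9},{"offset":[0,0,0],"rotation":[0,0,0],"claw":0.9},{"offset":[0,0,0],"rotation":[0,0,0],"claw":0.9}]'

```text
time_s: 31.0
tcp_pos: [0.5017, 0.1366, 0.0347]
eef_rot: [-3.141, -0.001, -0.006]
contact_force: [0.6, -0.3, 4.8]
gripper_width: 0.0349
grasp_force: 30.3
```

jog_arm --moves '[{"offset":[0,0,-0.03],"rotation":[0,0,0],"claw":0.9},{"offset":[0,0,-0.06],"rotation":[0,0,0],"claw":0.9},{"offset":[0,0,-0.1],"rotation":[0,0,0],"claw":0.9},{"offset":[0,0,-0.13],"rotation":[0,0,0],"claw":0.9},{"offset":[0,0,-0.13],"rotation":[0,0,0],"claw":0.9}]'

```text
time_s: 31.42
tcp_pos: [0.5044, 0.137, 0.1715]
eef_rot: [-3.139, -0.001, -0.024]
contact_force: [1.3, -0.1, 0.1]
gripper_width: 0.0345
grasp_force: 31.9
```

jog_arm --moves '[{"offset":[0.138,-0.0385,0],"rotation":[0,0,0],"claw":0.9},{"offset":[0.138,-0.0385,0],"rotation":[0,0,0],"claw":0.9},{"offset":[0.138,-0.0385,0],"rotation":[0,0,0],"claw":0.9},{"offset":[0.138,-0.0385,0],"rotation":[0,0,0],"claw":0.9},{"offset":[0.138,-0.0385,0],"rotation":[0,0,0],"claw":0.9}]'

```text
time_s: 31.83
tcp_pos: [0.6409, 0.1755, 0.1602]
eef_rot: [3.141, 0.001, -0.002]
contact_force: [-1.2, -0.6, -1.7]
gripper_width: 0.0347
grasp_force: 31.8
```

jog_arm --moves '[{"offset":[0,0,0.03],"rotation":[0,0,0],"claw":0.9},{"offset":[0,0,0.06],"rotation":[0,0,0],"claw":0.9},{"offset":[0,0,0.085],"rotation":[0,0,0],"claw":0.9},{"offset":[0,0,0.085],"rotation":[0,0,0],"claw":0.9},{"offset":[0,0,0.085],"rotation":[0,0,0],"claw":0.9}]'

```text
time_s: 32.25
tcp_pos: [0.6361, 0.1745, 0.0755]
eef_rot: [3.14, 0.001, -0.009]
contact_force: [-0.2, -0.3, -0.8]
gripper_width: 0.0347
grasp_force: 31.8
```

```bash
python3 - <<'E'
from h import *
p=held((145,215,230,263),(.6335,.174),.0165)
E
```

```text
[0.6379 0.1748 0.0783] [ 0.2  0.2 -0.1] [ 3.1414e+00  9.0000e-04 -6.0000e-04] 0.03438885715595866
u 245.5 262.5 v 164.5 178.5
pred tool [247.6 163.4] [259.2 178.1]
pred pin [246.5 163.8] [258.2 178.5]
```

jog_arm --moves '[{"offset":[0.0015,0,0.02],"rotation":[0,0,0],"claw":0.9},{"offset":[0.0015,0,0.035],"rotation":[0,0,0],"claw":0.9},{"offset":[0.0015,0,0.048],"rotation":[0,0,0],"claw":0.9},{"offset":[0.0015,0,0.048],"rotation":[0,0,0],"claw":0.9}]'

```text
time_s: 32.63
tcp_pos: [0.6388, 0.1747, 0.0287]
eef_rot: [3.141, 0.001, -0.004]
contact_force: [-1.5, -0.3, -2.0]
gripper_width: 0.0343
grasp_force: 31.8
```

jog_arm --moves '[{"offset":[0,0,0.004],"rotation":[0,0,0],"claw":0.9},{"offset":[0,0,0.006],"rotation":[0,0,0],"claw":0.9},{"offset":[0,0,0.006],"rotation":[0,0,0],"claw":0.9}]'

```text
time_s: 32.88
tcp_pos: [0.6404, 0.1751, 0.0248]
eef_rot: [-3.141, -0.001, -0.003]
contact_force: [-0.0, 0.6, -0.7]
gripper_width: 0.0345
grasp_force: 31.9
```

jog_arm --moves '[{"offset":[0,0,0.001],"rotation":[0,0,0],"claw":0.4},{"offset":[0,0,0.001],"rotation":[0,0,0],"claw":0.4},{"offset":[0,0,0.001],"rotation":[0,0,0],"claw":0.4},{"offset":[0,0,0.001],"rotation":[0,0,0],"claw":0.4}]'

```text
time_s: 33.22
tcp_pos: [0.6401, 0.175, 0.0234]
eef_rot: [-3.141, -0.001, -0.002]
contact_force: [-0.5, 0.1, -0.6]
gripper_width: 0.0512
grasp_force: 0.0
```

jog_arm --moves '[{"offset":[0,0,-0.03],"rotation":[0,0,0],"claw":0.4},{"offset":[0,0,-0.065],"rotation":[0,0,0],"claw":0.4},{"offset":[0,0,-0.1],"rotation":[0,0,0],"claw":0.4},{"offset":[0,0,-0.14],"rotation":[0,0,0],"claw":0.4},{"offset":[0,0,-0.14],"rotation":[0,0,0],"claw":0.35}]'

```text
time_s: 33.63
tcp_pos: [0.6443, 0.1758, 0.1747]
eef_rot: [-3.138, -0.001, -0.029]
contact_force: [1.1, 0.3, 1.8]
gripper_width: 0.0555
grasp_force: 0.0
```

jog_arm --moves '[{"offset":[-0.18,0.032,0],"rotation":[0,0,0],"claw":0.35},{"offset":[-0.18,0.032,0],"rotation":[0,0,0],"claw":0.35},{"offset":[-0.18,0.032,0],"rotation":[0,0,0],"claw":0.35},{"offset":[-0.18,0.032,0],"rotation":[0,0,0],"claw":0.35},{"offset":[-0.18,0.032,0],"rotation":[0,0,0],"claw":0.35}]'

```text
time_s: 34.05
tcp_pos: [0.4549, 0.1422, 0.162]
eef_rot: [3.141, 0.002, -0.005]
contact_force: [-0.1, 0.2, 0.2]
gripper_width: 0.0558
grasp_force: 0.0
```

jog_arm --moves '[{"offset":[-0.0265,0.0045,0.025],"rotation":[0,0,0],"claw":0.35},{"offset":[-0.0265,0.0045,0.05],"rotation":[0,0,0],"claw":0.35},{"offset":[-0.0265,0.0045,0.05],"rotation":[0,0,0],"claw":0.35},{"offset":[-0.0265,0.0045,0.05],"rotation":[0,0,0],"claw":0.35}]'

```text
time_s: 34.38
tcp_pos: [0.4325, 0.1381, 0.1122]
eef_rot: [3.141, 0.001, -0.003]
contact_force: [0.1, 0.7, 0.4]
gripper_width: 0.0554
grasp_force: 0.0
```

```bash
python3 - <<'E'
from h import *
ps=shots("13"); o=ctrl.get_obs(); print(o["tcp_pos"],o["contact_force"],o["eef_rot"],o["gripper_width"])
sleeves(ps)
E
```

```text
[0.43490368 0.13852787 0.11449691] [0.81352674 0.61571434 0.5003577 ] [-3.14113231e+00 -8.44660163e-04 -4.73174210e-03] 0.05525556327864711
top [240.2 140.1] 139 z0: [0.825  0.0777] 3d [ 0.8265  0.0778 -0.0039] cost 0.0 side [318.9 185.9] 72
top [208.  201.1] 110 z0: [0.6377 0.1748] 3d [ 0.6807  0.1805 -0.0775] cost 94.58 side [274.7 202.3] 111
top [229.6 200.9] 107 z0: [0.6369 0.1108] 3d [ 0.6588  0.1095 -0.0291] cost 23.71 side [274.7 202.3] 111
top [251.7 201. ] 104 z0: [0.6349 0.0454] 3d [0.6327 0.045  0.0101] cost 0.0 side [274.7 202.3] 111
top [317.7 264.8] 148 z0: [ 0.4422 -0.1427] 3d [ 0.4715 -0.1395  0.1413] cost 197.07 side [274.7 202.3] 111
top [526.4 412.7] 523 z0: [ 0.0265 -0.6973] 3d [ 0.1496 -0.4818  0.4083] cost 26.79 side [198.5 201.5] 166
```

jog_arm --moves '[{"offset":[-0.0005,0,0.035],"rotation":[0,0,0],"claw":0.35},{"offset":[-0.0005,0,0.066],"rotation":[0,0,0],"claw":0.35},{"offset":[-0.0005,0,0.066],"rotation":[0,0,0],"claw":0.35},{"offset":[-0.0005,0,0.066],"rotation":[0,0,0],"claw":0.9},{"offset":[-0.0005,0,0.066],"rotation":[0,0,0],"claw":0.9}]'

```text
time_s: 34.9
tcp_pos: [0.4347, 0.1386, 0.049]
eef_rot: [-3.141, -0.001, -0.005]
contact_force: [-0.8, -1.7, -0.0]
gripper_width: 0.0355
grasp_force: 29.7
```

jog_arm --moves '[{"offset":[0,0,0],"rotation":[0,0,0],"claw":0.9},{"offset":[0,0,0],"rotation":[0,0,0],"claw":0.9},{"offset":[0,0,0],"rotation":[0,0,0],"claw":0.9},{"offset":[0,0,0],"rotation":[0,0,0],"claw":0.9}]'

```text
time_s: 35.23
tcp_pos: [0.4342, 0.1385, 0.0485]
eef_rot: [-3.141, -0.001, -0.006]
contact_force: [-0.1, -0.9, 2.8]
gripper_width: 0.0358
grasp_force: 30.1
```

jog_arm --moves '[{"offset":[0,0,-0.03],"rotation":[0,0,0],"claw":0.9},{"offset":[0,0,-0.065],"rotation":[0,0,0],"claw":0.9},{"offset":[0.001,0.03,-0.07],"rotation":[0,0,0],"claw":0.9},{"offset":[0.002,0.07,-0.07],"rotation":[0,0,0],"claw":0.9},{"offset":[0.003,0.11,-0.07],"rotation":[0,0,0],"claw":0.9}]'

```text
time_s: 35.65
tcp_pos: [0.4367, 0.0278, 0.1185]
eef_rot: [3.141, 0.006, 0.006]
contact_force: [0.6, -0.6, -0.9]
gripper_width: 0.0352
grasp_force: 30.6
```

jog_arm --moves '[{"offset":[0.003,0.17,0],"rotation":[0,0,0],"claw":0.9},{"offset":[0.003,0.17,0],"rotation":[0,0,0],"claw":0.9},{"offset":[0.003,0.17,0],"rotation":[0,0,0],"claw":0.9},{"offset":[0.003,0.17,0],"rotation":[0,0,0],"claw":0.9},{"offset":[0.003,0.17,0.03],"rotation":[0,0,0],"claw":0.9}]'

```text
time_s: 36.07
tcp_pos: [0.4435, -0.1505, 0.0933]
eef_rot: [3.131, -0.01, 0.022]
contact_force: [1.2, -0.9, 0.6]
gripper_width: 0.0354
grasp_force: 30.6
```

jog_arm --moves '[{"offset":[0,0,0.03],"rotation":[0,0,0],"claw":0.9},{"offset":[0,0,0.05],"rotation":[0,0,0],"claw":0.9},{"offset":[0,0,0.05],"rotation":[0,0,0],"claw":0.9},{"offset":[0,0,0.05],"rotation":[0,0,0],"claw":0.9}]'

```text
time_s: 36.4
tcp_pos: [0.4381, -0.1413, 0.036]
eef_rot: [-3.14, -0.001, 0.004]
contact_force: [0.2, 0.3, 0.1]
gripper_width: 0.035
grasp_force: 30.6
```

jog_arm --moves '[{"offset":[0,0,0.01],"rotation":[0,0,0],"claw":0.9},{"offset":[0,0,0.01],"rotation":[0,0,0],"claw":0.9},{"offset":[0,0,0.01],"rotation":[0,0,0],"claw":0.4},{"offset":[0,0,0.01],"rotation":[0,0,0],"claw":0.4},{"offset":[0,0,0.01],"rotation":[0,0,0],"claw":0.4}]'

```text
time_s: 36.82
tcp_pos: [0.4399, -0.1419, 0.028]
eef_rot: [3.14, 0.002, 0.003]
contact_force: [0.0, 0.0, 0.2]
gripper_width: 0.0512
grasp_force: 0.0
```

jog_arm --moves '[{"offset":[0,0,-0.02],"rotation":[0,0,0],"claw":0.4},{"offset":[0,0,-0.055],"rotation":[0,0,0],"claw":0.4},{"offset":[0,0,-0.095],"rotation":[0,0,0],"claw":0.4},{"offset":[0,0,-0.095],"rotation":[0,0,0],"claw":1.0},{"offset":[0,0,-0.095],"rotation":[0,0,0],"claw":1.0}]'

```text
time_s: 37.23
tcp_pos: [0.4414, -0.1427, 0.126]
eef_rot: [3.138, 0.001, 0.013]
contact_force: [-0.1, -0.0, 0.0]
gripper_width: 0.0279
grasp_force: 0.0
```

jog_arm --moves '[{"offset":[0.1,-0.17,0],"rotation":[0,0,0],"claw":1.0},{"offset":[0.1,-0.17,0],"rotation":[0,0,0],"claw":1.0},{"offset":[0.1,-0.17,0],"rotation":[0,0,0],"claw":1.0},{"offset":[0.1,-0.17,0],"rotation":[0,0,0],"claw":1.0},{"offset":[0.1,-0.17,0],"rotation":[0,0,0],"claw":1.0}]'

```text
time_s: 37.65
tcp_pos: [0.5392, 0.0313, 0.1205]
eef_rot: [-3.141, -0.003, 0.002]
contact_force: [1.2, -0.8, -0.0]
gripper_width: 0.0001
grasp_force: 0.0
```

jog_arm --moves '[{"offset":[0.015,-0.017,0.01],"rotation":[0,0,0],"claw":1.0},{"offset":[0.015,-0.017,0.02],"rotation":[0,0,0],"claw":1.0},{"offset":[0.015,-0.017,0.02],"rotation":[0,0,0],"claw":1.0},{"offset":[0.015,-0.017,0.02],"rotation":[0,0,0],"claw":1.0}]'

```text
time_s: 37.98
tcp_pos: [0.5522, 0.0451, 0.0997]
eef_rot: [3.141, 0.001, -0.007]
contact_force: [-0.3, 0.2, -0.1]
gripper_width: -0.0002
grasp_force: 0.0
```

```bash
python3 - <<'E'
from h import *
ps=shots("14"); o=ctrl.get_obs(); print(o["tcp_pos"],o["contact_force"],o["eef_rot"],o["gripper_width"])
sleeves(ps)
a=cv2.resize(ps[1]["image"][140:290,180:330],(600,600),interpolation=cv2.INTER_CUBIC)
cv2.imwrite("pics/crop14.png",a)
E
```

```text
[0.5532233  0.04443018 0.10156904] [0.48157009 0.10376033 0.01625539] [ 3.14119614e+00 -9.25340778e-04 -1.39298174e-03] -0.00014685335617363655
top [240.2 140.1] 139 z0: [0.825  0.0777] 3d [ 0.8266  0.0779 -0.004 ] cost 0.0 side [318.9 185.9] 72
top [206.5 201. ] 76 z0: [0.6383 0.1793] 3d [ 0.6776  0.2328 -0.2939] cost 45.43 side [250.  254.5] 221
top [317.8 264.5] 148 z0: [ 0.4429 -0.143 ] 3d [ 0.4387 -0.14    0.0044] cost 2.44 side [250.  254.5] 221
top [317.9 267.1] 112 z0: [ 0.4356 -0.1428] 3d [ 0.4343 -0.1415  0.0065] cost 0.12 side [250.  254.5] 221
```

View pics/crop14.png

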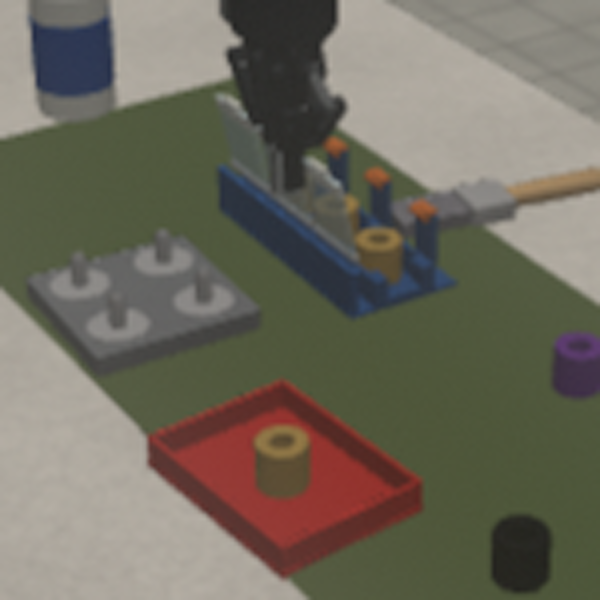

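jog_arm --moves '[{"offset":[0.023,-0.002,0.002],"rotation":[0,0,0],"claw":1.0},{"offset":[0.043,-0.002,0.0015],"rotation":[0,0,0],"claw":1.0},{"offset":[0.061,-0.002,0.0075],"rotation":[0,0,0],"claw":1.0},{"offset":[0.077,-0.002,0.0195],"rotation":[0,0,0],"claw":1.0},{"offset":[0.087,-0.002,0.036],"rotation":[0,0,0],"claw":1.0}]'

```text
time_s: 38.5
tcp_pos: [0.6436, 0.0459, 0.0684]
eef_rot: [3.141, -0.002, 0.01]
contact_force: [0.4, 0.4, 0.4]
gripper_width: 0.0003
grasp_force: 0.5
```

jog_arm --moves '[{"offset":[0.003,0,0.008],"rotation":[0,0,0],"claw":1.0},{"offset":[0.005,0,0.014],"rotation":[0,0,0],"claw":1.0},{"offset":[0.005,0,0.014],"rotation":[0,0,0],"claw":1.0}]'

```text
time_s: 38.75
tcp_pos: [0.6452, 0.0465, 0.0515]
eef_rot: [3.141, -0.001, -0.002]
contact_force: [0.4, 0.6, -0.2]
gripper_width: -0.0
grasp_force: 0.0
```

```bash
python3 - <<'E'
from h import *
ps=shots("15"); o=ctrl.get_obs(); print(o["tcp_pos"],o["contact_force"],o["eef_rot"])
a=cv2.resize(ps[1]["image"][150:225,225:325],(800,600),interpolation=cv2.INTER_CUBIC)
cv2.imwrite("pics/crop15.png",a)
E
```

```text
[0.64538268 0.04703101 0.05226234] [ 0.02340472  0.87381344 -0.10128294] [-3.14154002e+00  4.00482968e-06 -9.26992049e-06]
```

View pics/crop15.png

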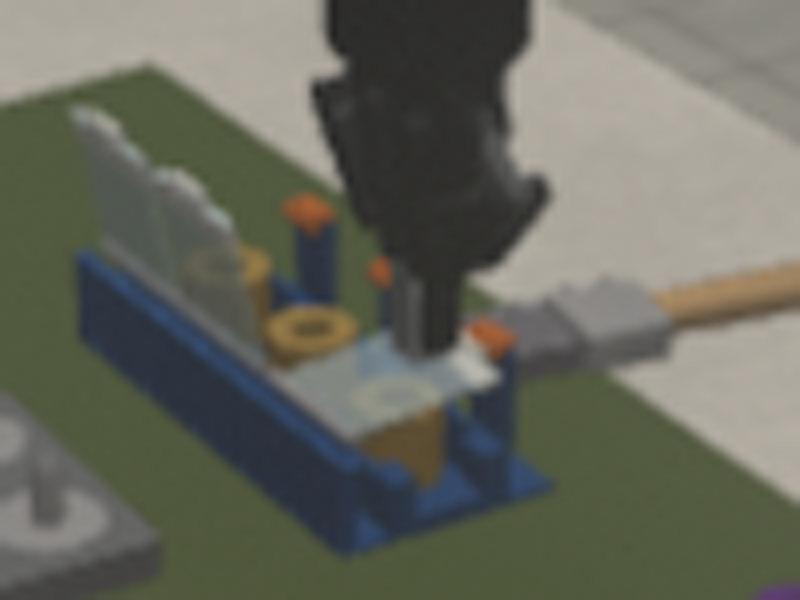

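Cover 1 is folded over, with the finger at about (430,350) just inside the catch. Now I press it down.

jog_arm --moves '[{"offset":[0,0,0.004],"rotation":[0,0,0],"claw":1.0},{"offset":[0,0,0.008],"rotation":[0,0,0],"claw":1.0},{"offset":[0,0,0.01],"rotation":[0,0,0],"claw":1.0},{"offset":[0,0,0.01],"rotation":[0,0,0],"claw":1.0}]'

```text
time_s: 39.18
tcp_pos: [0.6466, 0.0472, 0.0451]
eef_rot: [3.141, 0.001, 0.005]
contact_force: [-3.3, -0.6, 9.9]
gripper_width: 0.0003
grasp_force: 4.9
```

jog_arm --moves '[{"offset":[0,0,0.0015],"rotation":[0,0,0],"claw":1.0},{"offset":[0,0,0.0015],"rotation":[0,0,0],"claw":1.0},{"offset":[0,0,0.0015],"rotation":[0,0,0],"claw":1.0}]'

```text
time_s: 39.43
tcp_pos: [0.6467, 0.0473, 0.0449]
eef_rot: [3.141, 0.001, 0.006]
contact_force: [-4.9, -0.2, 15.2]
gripper_width: -0.0002
grasp_force: 7.4
```

jog_arm --moves '[{"offset":[0,0,-0.035],"rotation":[0,0,0],"claw":1.0},{"offset":[0,0,-0.07],"rotation":[0,0,0],"claw":1.0},{"offset":[0,0,-0.105],"rotation":[0,0,0],"claw":1.0},{"offset":[-0.03,0,-0.105],"rotation":[0,0,0],"claw":1.0},{"offset":[-0.068,0,-0.105],"rotation":[0,0,0],"claw":1.0}]'

```text
time_s: 39.85
tcp_pos: [0.5807, 0.0473, 0.1489]
eef_rot: [3.141, 0.001, 0.014]
contact_force: [-0.6, -0.2, -0.2]
gripper_width: 0.0003
grasp_force: 0.0
```

jog_arm --moves '[{"offset":[-0.02,-0.03,0],"rotation":[0,0,0],"claw":1.0},{"offset":[-0.024,-0.064,0.02],"rotation":[0,0,0],"claw":1.0},{"offset":[-0.024,-0.064,0.05],"rotation":[0,0,0],"claw":1.0},{"offset":[-0.024,-0.064,0.05],"rotation":[0,0,0],"claw":1.0},{"offset":[-0.024,-0.064,0.05],"rotation":[0,0,0],"claw":1.0}]'

```text
time_s: 40.27
tcp_pos: [0.5518, 0.1113, 0.0932]
eef_rot: [3.141, 0.002, -0.008]
contact_force: [0.1, -0.3, 0.2]
gripper_width: -0.0001
grasp_force: 0.0
```

```bash
python3 - <<'E'
from h import *
ps=shots("16"); o=ctrl.get_obs(); print(o["tcp_pos"],o["contact_force"],o["eef_rot"])
a=cv2.resize(ps[1]["image"][150:225,225:325],(800,600),interpolation=cv2.INTER_CUBIC)
cv2.imwrite("pics/crop16.png",a)
E
```

```text
[0.55458866 0.11081875 0.09634108] [ 0.33474974 -0.66844959  0.95594938] [ 3.14130553e+00 -1.01481514e-04  2.17773478e-03]
```

View pics/crop16.png

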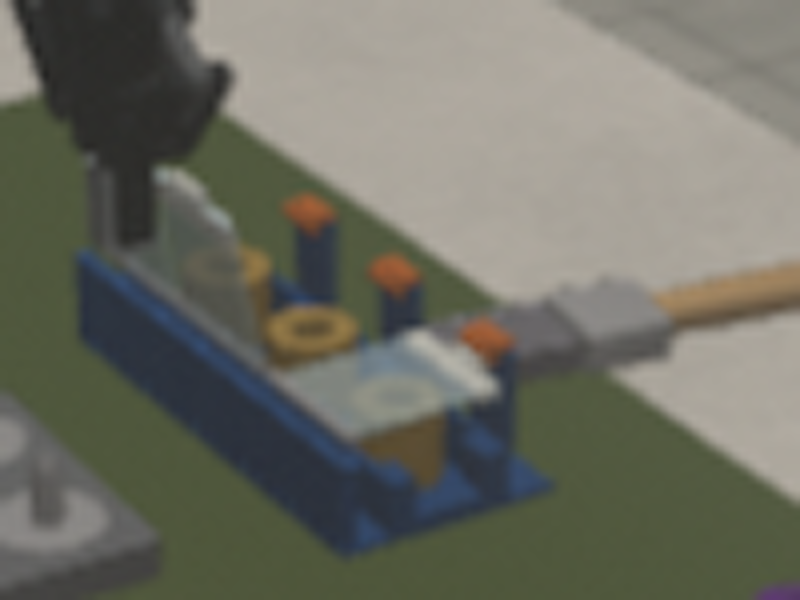

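Cover 1 stays shut at about (400,390). Cover 2 next, same way.

jog_arm --moves '[{"offset":[0.023,0,-0.002],"rotation":[0,0,0],"claw":1.0},{"offset":[0.043,0,-0.003],"rotation":[0,0,0],"claw":1.0},{"offset":[0.061,0,0.003],"rotation":[0,0,0],"claw":1.0},{"offset":[0.077,0,0.015],"rotation":[0,0,0],"claw":1.0},{"offset":[0.088,0,0.032],"rotation":[0,0,0],"claw":1.0}]'

```text
time_s: 40.78
tcp_pos: [0.6463, 0.1103, 0.0673]
eef_rot: [-3.141, 0.002, -0.013]
contact_force: [-0.2, 0.2, 1.4]
gripper_width: -0.0001
grasp_force: 0.5
```

jog_arm --moves '[{"offset":[0.003,0,0.006],"rotation":[0,0,0],"claw":1.0},{"offset":[0.005,0,0.013],"rotation":[0,0,0],"claw":1.0},{"offset":[0.005,0,0.013],"rotation":[0,0,0],"claw":1.0}]'

```text
time_s: 41.03
tcp_pos: [0.6473, 0.1106, 0.0506]
eef_rot: [3.141, -0.001, 0.001]
contact_force: [0.3, 1.3, -0.5]
gripper_width: -0.0001
grasp_force: 0.0
```

jog_arm --moves '[{"offset":[0,0,0.004],"rotation":[0,0,0],"claw":1.0},{"offset":[0,0,0.007],"rotation":[0,0,0],"claw":1.0},{"offset":[0,0,0.01],"rotation":[0,0,0],"claw":1.0},{"offset":[0,0,0.01],"rotation":[0,0,0],"claw":1.0}]'

```text
time_s: 41.37
tcp_pos: [0.6478, 0.1112, 0.045]
eef_rot: [3.141, 0.001, 0.007]
contact_force: [-3.3, -3.1, 12.1]
gripper_width: -0.0001
grasp_force: 5.8
```

jog_arm --moves '[{"offset":[0,0,0.001],"rotation":[0,0,0],"claw":1.0},{"offset":[0,0,0.001],"rotation":[0,0,0],"claw":1.0},{"offset":[0,0,0.001],"rotation":[0,0,0],"claw":1.0}]'

```text
time_s: 41.62
tcp_pos: [0.6479, 0.1112, 0.0448]
eef_rot: [3.141, 0.001, 0.008]
contact_force: [-5.6, -2.2, 15.7]
gripper_width: 0.0004
grasp_force: 7.8
```

jog_arm --moves '[{"offset":[0,0,-0.035],"rotation":[0,0,0],"claw":1.0},{"offset":[0,0,-0.07],"rotation":[0,0,0],"claw":1.0},{"offset":[0,0,-0.105],"rotation":[0,0,0],"claw":1.0},{"offset":[-0.03,0,-0.105],"rotation":[0,0,0],"claw":1.0},{"offset":[-0.068,0,-0.105],"rotation":[0,0,0],"claw":1.0}]'

```text
time_s: 42.03
tcp_pos: [0.5816, 0.1115, 0.1484]
eef_rot: [-3.141, -0.0, -0.015]
contact_force: [0.1, -0.2, 0.2]
gripper_width: -0.0003
grasp_force: 0.0
```

jog_arm --moves '[{"offset":[-0.02,-0.03,0],"rotation":[0,0,0],"claw":1.0},{"offset":[-0.024,-0.064,0.02],"rotation":[0,0,0],"claw":1.0},{"offset":[-0.024,-0.064,0.05],"rotation":[0,0,0],"claw":1.0},{"offset":[-0.024,-0.064,0.05],"rotation":[0,0,0],"claw":1.0},{"offset":[-0.024,-0.064,0.05],"rotation":[0,0,0],"claw":1.0}]'

```text
time_s: 42.45
tcp_pos: [0.5527, 0.1752, 0.0924]
eef_rot: [3.14, 0.002, -0.008]
contact_force: [0.4, 0.6, 0.2]
gripper_width: -0.0001
grasp_force: 0.0
```

```bash
python3 - <<'E'
from h import *
o=ctrl.get_obs(); print(o["tcp_pos"],o["contact_force"],o["eef_rot"])
E
```

```text
[0.55269448 0.17516668 0.09243455] [0.37847887 0.60018407 0.24409554] [ 3.14006542e+00  2.39643093e-03 -7.74557895e-03]
```

jog_arm --moves '[{"offset":[0.023,0,-0.002],"rotation":[0,0,0],"claw":1.0},{"offset":[0.043,0,-0.003],"rotation":[0,0,0],"claw":1.0},{"offset":[0.061,0,0.003],"rotation":[0,0,0],"claw":1.0},{"offset":[0.077,0,0.015],"rotation":[0,0,0],"claw":1.0},{"offset":[0.088,0,0.032],"rotation":[0,0,0],"claw":1.0}]'

```text
time_s: 42.87
tcp_pos: [0.6469, 0.1744, 0.0664]
eef_rot: [-3.141, 0.002, -0.012]
contact_force: [-1.5, 0.1, 1.5]
gripper_width: 0.0
grasp_force: 0.5
```

jog_arm --moves '[{"offset":[0.003,0,0.006],"rotation":[0,0,0],"claw":1.0},{"offset":[0.005,0,0.013],"rotation":[0,0,0],"claw":1.0},{"offset":[0.005,0,0.013],"rotation":[0,0,0],"claw":1.0}]'

```text
time_s: 43.12
tcp_pos: [0.6482, 0.1745, 0.0498]
eef_rot: [3.141, -0.001, 0.0]
contact_force: [-0.1, 0.4, -0.3]
gripper_width: 0.0003
grasp_force: 0.0
```

jog_arm --moves '[{"offset":[0,0,0.004],"rotation":[0,0,0],"claw":1.0},{"offset":[0,0,0.007],"rotation":[0,0,0],"claw":1.0},{"offset":[0,0,0.009],"rotation":[0,0,0],"claw":1.0},{"offset":[0,0,0.009],"rotation":[0,0,0],"claw":1.0}]'

```text
time_s: 43.45
tcp_pos: [0.6486, 0.1751, 0.045]
eef_rot: [3.141, 0.001, 0.006]
contact_force: [-4.8, -2.0, 11.4]
gripper_width: 0.0002
grasp_force: 5.7
```

jog_arm --moves '[{"offset":[0,0,0.001],"rotation":[0,0,0],"claw":1.0},{"offset":[0,0,0.001],"rotation":[0,0,0],"claw":1.0},{"offset":[0,0,0.001],"rotation":[0,0,0],"claw":1.0}]'

```text
time_s: 43.7
tcp_pos: [0.6487, 0.1752, 0.0449]
eef_rot: [3.141, 0.001, 0.007]
contact_force: [-5.1, -3.1, 15.6]
gripper_width: 0.0002
grasp_force: 7.4
```

jog_arm --moves '[{"offset":[0,0,-0.035],"rotation":[0,0,0],"claw":1.0},{"offset":[0,0,-0.07],"rotation":[0,0,0],"claw":1.0},{"offset":[0,0,-0.11],"rotation":[0,0,0],"claw":1.0},{"offset":[-0.04,0,-0.12],"rotation":[0,0,0],"claw":1.0},{"offset":[-0.08,0,-0.12],"rotation":[0,0,0],"claw":1.0}]'

```text
time_s: 44.12
tcp_pos: [0.5709, 0.176, 0.1653]
eef_rot: [-3.139, 0.0, -0.018]
contact_force: [-0.0, -0.1, -0.1]
gripper_width: -0.0001
grasp_force: 0.0
```

jog_arm --moves '[{"offset":[-0.16,0,-0.05],"rotation":[0,0,0],"claw":1.0},{"offset":[-0.16,0,-0.05],"rotation":[0,0,0],"claw":1.0},{"offset":[-0.16,0,-0.05],"rotation":[0,0,0],"claw":1.0},{"offset":[-0.16,0,-0.05],"rotation":[0,0,0],"claw":1.0},{"offset":[-0.16,0,-0.05],"rotation":[0,0,0],"claw":1.0}]'

```text
time_s: 44.53
tcp_pos: [0.4029, 0.1759, 0.2129]
eef_rot: [-3.139, -0.005, -0.006]
contact_force: [-0.2, 1.6, 0.7]
gripper_width: 0.0003
grasp_force: 0.0
```

```bash
python3 - <<'E'
from h import *
ps=shots("17")
cv2.imwrite("pics/crop17.png",np.hstack([cv2.resize(q[a:a+150,b:b+100],(400,600),interpolation=cv2.INTER_CUBIC) for q,a,b in((ps[1]["image"],140,225),(ps[0]["image"],160,190))]))
sleeves(ps)
E
```

```text
top [240.3 140.1] 138 z0: [0.8251 0.0776] 3d [ 0.8269  0.0777 -0.0037] cost 0.04 side [319.1 185.7] 69
top [317.7 264.8] 148 z0: [ 0.4422 -0.1426] 3d [ 0.4379 -0.1421  0.0051] cost 2.33 side [250.  254.5] 220
top [317.8 267. ] 113 z0: [ 0.4357 -0.1427] 3d [ 0.4344 -0.142   0.0066] cost 0.16 side [250.  254.5] 220
top [526.7 412.8] 522 z0: [ 0.0264 -0.6981] 3d [ 0.1699 -0.5421  0.3401] cost 594.08 side [250.  254.5] 220
```

View pics/crop17.png

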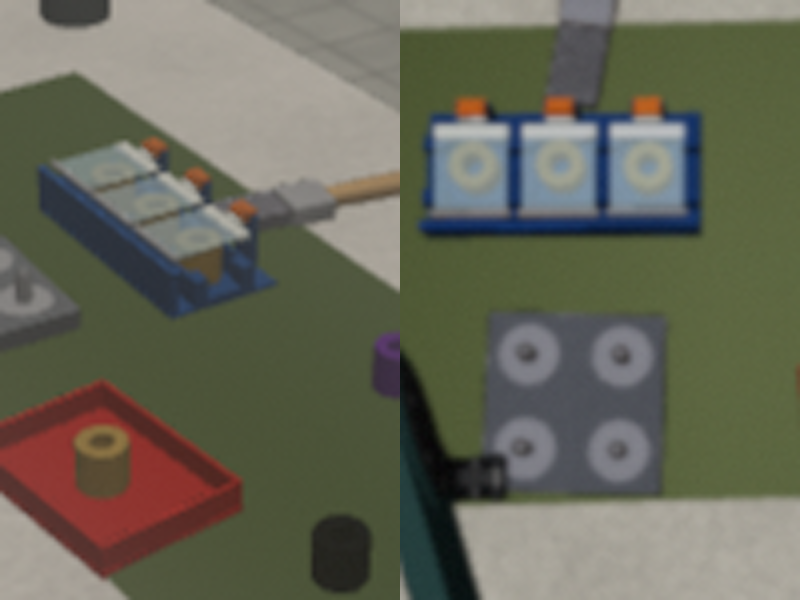

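All three covers are shut over upright sleeves. The choked sleeve is in the tray and the arm is clear, so I'm handing in.

```bash
python3 -c "
from plant import ctrl
print(ctrl.close_job())"
```

```text
the job is handed in; nothing more can be done
None
```

The job is handed in at about 45 s on the clock: all four sleeves sat on the gauge pins together, the three sound ones stand in the case under latched covers, and the one choked sleeve is in the scrap tray.

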